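Label the needle boxes at the bench end-labeller

TASK

First clear every crumpled wad of backing paper off the labeller, trays and bench into the grey waste bin. Then label the needle boxes one at a time, from left to right as they lie in the in-tray because the labels come off the reel in that order: push the box flat along the labeller's bed, label end first, until it is fully home against the stop with the sprung pad pressed in flush, hold it there steadily for two seconds while the pad presses the label on, then draw it out. Leave all the labelled boxes lying flat on the floor of the other tray, and do not disturb the other things on the bench.

Things in the scene. Friction and masses are not known exactly. Their poses are not given: they have to be found in the camera images.
- labeller: cream bench end-labeller, fixed: flat bed in front, housing 190 mm tall and 200 long behind, label reels on its +y flank. Origin on the bench under the stop face; x is the direction in which a box is pushed, z up. The bed is 25 mm high and runs from x = -150 to 0 mm, y = -65 to 65 mm, open and flush at its front and sides
- rail_mouth (a point): middle of the mouth of the two guide rails, on the bed, 67 mm in front of the stop; axes as the labeller's. The rails are 14 mm high and 8 thick; they run from the stop 46 mm out, 52 mm apart inside, then flare outwards to the mouth, about 70 mm apart inside and 86 over all
- peel_head (a point): lower edge of the dark peel head that overhangs the stop: middle of its underside's front edge, 28 mm in front of the stop and 60 mm above the bed; it is 74 mm wide and 55 tall
- stop (a point): middle of the flat upright stop plate at the level of the bed's top (25 mm above the bench); axes as the labeller's. A box is home when its end face touches this plate
- pad (a joint): sprung black tamp pad in the middle of the stop plate, 30 wide x 18 high mm, 17 mm above the bed; stands 10 mm proud of the plate at 0 m, 0.010 m = pushed in flush with the plate. Spring: 3 N at rest, 8 N flush; it pushes a box that is not held back out again
- intray: low steel tray, 178 x 236 mm, rim 12 mm above the bench, floor 4 mm; origin under its centre, y across it (boxes lie along its x, side by side about 80 mm apart). Fixed
- outtray: the other low steel tray, in the middle of the bench, 178 (x) x 228 (y) mm, 4 mm walls, rim 12 mm above the bench, floor 4 mm; origin on the bench under its centre. Fixed
- bin: grey plastic waste bin, open on top, 140 x 140 mm, 80 mm high, 4 mm walls and floor, stands beyond the out-tray; origin under its centre. Fixed
- box_L: white lidded needle box, 130 long x 44 wide x 34 mm high, 0.08-0.17 kg, the left of three places in the in-tray (as the robot sees it, +y is left); origin at the centre of its underside, x along its length to the end with the framed label field (away from the robot at the start; the grey thumb pad on the lid is at the other end). May be absent.
- box_L_end (a point): middle of the label end face of box_L, 65 mm from its centre and 17 mm above its underside. Absent with its box
- box_M: white lidded needle box, 130 long x 44 wide x 34 mm high, 0.08-0.17 kg, the middle of three places in the in-tray (as the robot sees it, +y is left); origin at the centre of its underside, x along its length to the end with the framed label field (away from the robot at the start; the grey thumb pad on the lid is at the other end). May be absent.
- box_M_end (a point): middle of the label end face of box_M, 65 mm from its centre and 17 mm above its underside. Absent with its box
- box_R: white lidded needle box, 130 long x 44 wide x 34 mm high, 0.08-0.17 kg, the right of three places in the in-tray (as the robot sees it, +y is left); origin at the centre of its underside, x along its length to the end with the framed label field (away from the robot at the start; the grey thumb pad on the lid is at the other end). May be absent.
- box_R_end (a point): middle of the label end face of box_R, 65 mm from its centre and 17 mm above its underside. Absent with its box
- wad1: crumpled wad of label backing paper, stiff, about 46 mm across and 40 mm high, flat-bottomed, 12 g; origin at its centre. Starts on the labeller's bed. May be absent.
- wad2: crumpled wad of label backing paper, stiff, about 46 mm across and 40 mm high, flat-bottomed, 12 g; origin at its centre. Starts on the bench beside the bed. May be absent.
- wad3: crumpled wad of label backing paper, stiff, about 46 mm across and 40 mm high, flat-bottomed, 12 g; origin at its centre. Starts on the bench beside the bed. May be absent.
- wad4: crumpled wad of label backing paper, stiff, about 46 mm across and 40 mm high, flat-bottomed, 12 g; origin at its centre. Starts in the out-tray. May be absent.
- wad5: crumpled wad of label backing paper, stiff, about 46 mm across and 40 mm high, flat-bottomed, 12 g; origin at its centre. Starts on the bench between bin and in-tray. May be absent.
- wash_bottle: white wash bottle, 64 mm across, 160 high, not part of the job; origin under its centre
- dishes: stack of three clear culture dishes, 63 mm across, 37 high, not part of the job; origin under its centre
- label_roll: spare roll of labels lying flat, 84 mm across, 40 high, not part of the job; origin under its centre
There are look-alikes about, which are no part of the job. What is shaped like the box_L but purple or turquoise is not meant.

How it is judged:
On the way, in this order (a step that is already met when the one before it is completed fails the run):
1. every wad of paper lies in the waste bin (x of wad1 in the frame of bin between -0.068 and 0.068 m and y of wad1 in the frame of bin between -0.068 and 0.068 m and z of each of wad1, wad2, wad3, wad4, wad5 in the frame of bin below 0.085 m and linear speed of each of wad1, wad2, wad3, wad4, wad5 below 0.05 m/s and x of wad2 in the frame of bin between -0.068 and 0.068 m and y of wad2 in the frame of bin between -0.068 and 0.068 m and x of wad3 in the frame of bin between -0.068 and 0.068 m and y of wad3 in the frame of bin between -0.068 and 0.068 m and x of wad4 in the frame of bin between -0.068 and 0.068 m and y of wad4 in the frame of bin between -0.068 and 0.068 m and x of wad5 in the frame of bin between -0.068 and 0.068 m and y of wad5 in the frame of bin between -0.068 and 0.068 m), for 0.2 s.
2. the left box is held label end first, flat and straight, home against the stop (within 2.5 mm, so that the pad is pressed in), steady for 1.5 s (x of box_L_end in the frame of stop above -0.0025 m and y of box_L_end in the frame of stop between -0.008 and 0.008 m and z of box_L_end in the frame of stop between 0.01 and 0.026 m and angle between the x axis of box_L and the x axis of labeller, either way round below 0.12 rad and angle between box_L's own z axis and vertical below 0.12 rad and linear speed of box_L below 0.02 m/s), for 1.5 s.
3. the middle box is held label end first, flat and straight, home against the stop (within 2.5 mm, so that the pad is pressed in), steady for 1.5 s (x of box_M_end in the frame of stop above -0.0025 m and y of box_M_end in the frame of stop between -0.008 and 0.008 m and z of box_M_end in the frame of stop between 0.01 and 0.026 m and angle between the x axis of box_M and the x axis of labeller, either way round below 0.12 rad and angle between box_M's own z axis and vertical below 0.12 rad and linear speed of box_M below 0.02 m/s), for 1.5 s.
4. the right box is held label end first, flat and straight, home against the stop (within 2.5 mm, so that the pad is pressed in), steady for 1.5 s (x of box_R_end in the frame of stop above -0.0025 m and y of box_R_end in the frame of stop between -0.008 and 0.008 m and z of box_R_end in the frame of stop between 0.01 and 0.026 m and angle between the x axis of box_R and the x axis of labeller, either way round below 0.12 rad and angle between box_R's own z axis and vertical below 0.12 rad and linear speed of box_R below 0.02 m/s), for 1.5 s.
At the end, for the whole second after the job is handed in: every wad is at rest within the waste bin's walls, and every box lies flat (within 0.06 rad) on the floor of the out-tray (within 6 mm of it), inside its rim, at rest (all of step 1 and x of box_L in the frame of outtray between -0.085 and 0.085 m and y of box_L in the frame of outtray between -0.11 and 0.11 m and z of box_L in the frame of outtray between 0 and 0.01 m and linear speed of each of box_L, box_M, box_R below 0.05 m/s and angle between each of box_L, box_M, box_R's own z axis and vertical below 0.06 rad and x of box_M in the frame of outtray between -0.085 and 0.085 m and y of box_M in the frame of outtray between -0.11 and 0.11 m and z of box_M in the frame of outtray between 0 and 0.01 m and x of box_R in the frame of outtray between -0.085 and 0.085 m and y of box_R in the frame of outtray between -0.11 and 0.11 m and z of box_R in the frame of outtray between 0 and 0.01 m); the robot touches nothing.
It fails at once if a bystander (wash bottle, dishes, label roll) is moved more than 30 mm (distance of any of wash_bottle, dishes, label_roll from where it was at the start of the episode above 0.03 m).
Of box_L, box_M, box_R only 2 to 3 are there at a start; the rules pass over those that are not, and their reading is None.
Of wad1, wad2, wad3, wad4, wad5 only 3 to 5 are there at a start; the rules pass over those that are not, and their reading is None.
At some moment in a run one of wad1, wad2, wad3, wad4, wad5 may be knocked a few centimetres aside while the robot is not near it.
Once in a run the grip may slacken for a moment while it holds something.
It also fails if it takes over 210 s, if anything falls off the work surface, if the arm or the gripper's body presses on something with over 40 N, if the wrist force passes 120 N, or if a joint passes its speed limit or range.

ROBOT

A 7-joint arm with a two-finger parallel gripper is mounted at the origin on the work surface. World frame = base frame: x ahead of the robot, y to its left, z up, the work surface at z = 0. Lengths are in m, angles in rad, forces in N, time in s.
With the tool pointing down it reaches from about 0.425 to 0.875 m from the base axis. Payload 4.7 kg.
Tool frame: the origin (TCP) lies between the finger pads; the fingertips stand 8 mm ahead of it and the grasp point (between the pads) lies 11 mm behind it; z points along the fingers, y is the direction in which the jaws open and shut (so a half turn about z gives the same grasp; the last joint's range is limited). The gripper opens to 87 mm and grips with 3 to 60 N. Pads are 19 mm wide; open, the fingers measure 117 mm over their backs; the gripper's body (75 mm by 190 mm) begins 51 mm behind the grasp point.
Start: joints at [-1.317, 0.321, -0.07, 1.45, 0.023, 1.371, -0.057], TCP at [0.154, 0.631, 0.231] pointing down, gripper open.
Joint ranges: [-2.86, 2.86], [-0.3, 2.09], [-1.38, 1.24], [0.06, 2.45], [-1.56, 4.7], [0.09, 2.05], [-2.69, 2.69]. Speed limits (rad/s): [2.57, 2.57, 3.14, 3.14, 3.14, 3.14, 3.14].

INTERFACE

Orientations are given as a rotation vector (axis times angle).
In Python, from bench import ctrl, optics, ticket gives the robot as it stands.
- The arm moves only by the tool play_rows, never from a script. Its argument "motion" is a list of rows, each a list of 5 numbers: the closure, from 0 (fully open) to 1 (shut), then the shift along the tool's x, y, z in cm, then the turn about the tool's z in rad. In form: [[jaw, tx, ty, tz, spin], ...]. A call has 1 to 20 rows; each row shifts and turns the commanded pose from where the row before left it, along the tool's axes as they then stand; what a row does not reach is not made up. A row lasts 1/8 s, in which the tool goes at most 62.5 mm and 10.7 degrees, less where a joint would pass 70% of its speed; a pose out of reach is approached as far as the arm can. A call is refused whole if a number of a shift passes 6.25 or a number of a turn 0.188, either way. A call with a gripper value outside its range is refused whole. The fingers move at their own pace and stop on an object; "force" is the grip in N (left out, the last holds). Time passes only in rows, so rows that do not move let the fingers close. It gives the time, the measured TCP pose, the force and the opening at its end, in the units of the state.
- ctrl.get_state(): the state, without advancing time (a new reading comes with each control period).
- optics.get_image(name): name is "scene" or "top"; returns the picture (480x640x3 uint8, red, green, blue); there is no depth.
- optics.calibration(name): a dict with "K" (3x3 intrinsics, pixels), "distortion" ([k1, k2, p1, p2, k3] as OpenCV has them; the pictures are not rectified), "pose" (4x4, takes a point from camera to world coordinates). Camera axes: x right, y down, z forward; pixel columns grow to the right and rows downward; lengths in m; the calibration is good to about 2 mm. A picture is of the moment at which its call begins. calibration takes no time and is no camera call.
- ticket.close_job(): hands the job in, once; it reports no verdict.
The state is a dict: "time": time; "joint_positions": joint angles; "qd": joint speeds; "joint_torque": joint torques, N m; "position": TCP position; "tool_rot": TCP orientation; "ft_force": force on the tool from outside, world axes, zero at the start; "torque": the same for the moment, N m; "grip_width": opening from 0.0 (shut) to 1.0 (fully open).
Only numpy, scipy, OpenCV 4.12 (cv2) and the standard library are available. Lean on these libraries where they do the work, as an engineer would, in place of code of your own. Each camera call takes 0.05 s, during which the arm holds its last target.

## Working session

There is one attempt and no reset: what is moved stays moved. The work goes in short steps, Python scripts to look and compute and a tool call to move; the robot and the scene stay as the last step left them, time stands still between calls to the robot, and variables do not carry over. Pictures are saved under pics/ and viewed, and the job is handed in when it is done.

Besides the shell and the picture viewer there is one more tool, called after ">>>" as a command line: name --pt "numbers of a row" for each row, then --argument value for the rest. play_rows: Moves the arm, as the interface text tells. Its arguments: {"type":"object","properties":{"motion":{"type":"array"},"force":{"type":"number"}},"required":["motion"]}

```bash
ls; mkdir -p pics
python3 - <<'E'
from bench import ctrl,optics
import cv2
s=ctrl.get_state();print(s)
for n in("scene","top"):
    im=optics.get_image(n);cv2.imwrite(f"pics/{n}0.png",im[:,:,::-1]);c=optics.calibration(n);print(n,c)
E
```

```text
pics
{'time': 0.0, 'joint_positions': array([-1.31693332,  0.32183541, -0.07010938,  1.45168887,  0.02263089,
        1.37078108, -0.05688459]), 'qd': array([ 0.00055116,  0.00031968,  0.00029001,  0.00117828, -0.00097415,
       -0.00116461, -0.00083994]), 'joint_torque': array([-3.86726852e-04, -4.91293430e+01, -4.03958643e-01, -3.12529457e+01,
       -6.37920317e-02,  4.42351517e-02,  1.97982804e-04]), 'position': array([0.15427227, 0.63087087, 0.22944668]), 'tool_rot': array([-3.75585789e-01, -3.11894842e+00,  3.01891290e-03]), 'ft_force': array([ 0.54564006, -0.2320233 , -0.53163259]), 'torque': array([0.0635473 , 0.04905243, 0.0449287 ]), 'grip_width': 1.0007904874128595}
scene {'K': array([[526.83789103,   0.        , 329.95305725],
       [  0.        , 526.83789103, 241.70517552],
       [  0.        ,   0.        ,   1.        ]]), 'distortion': array([0.03303361, 0.        , 0.        , 0.        , 0.        ]), 'pose': array([[ 0.77305959,  0.44341414, -0.45361082,  1.03268154],
       [ 0.63423888, -0.55265154,  0.54066378, -0.55025066],
       [-0.01095076, -0.70566293, -0.70846306,  0.91230992],
       [ 0.        ,  0.        ,  0.        ,  1.        ]])}
top {'K': array([[510.66879212,   0.        , 317.39817601],
       [  0.        , 510.66879212, 238.11003565],
       [  0.        ,   0.        ,   1.        ]]), 'distortion': array([-0.10712554,  0.        ,  0.        ,  0.        ,  0.        ]), 'pose': array([[-2.69767443e-02, -9.85003422e-01,  1.70412774e-01,
         2.48186130e-01],
       [-9.99635528e-01,  2.64056995e-02, -5.61699465e-03,
         9.16467933e-02],
       [ 1.03289044e-03, -1.70502192e-01, -9.85356756e-01,
         1.43639131e+00],
       [ 0.00000000e+00,  0.00000000e+00,  0.00000000e+00,
         1.00000000e+00]])}
```

View pics/scene0.png

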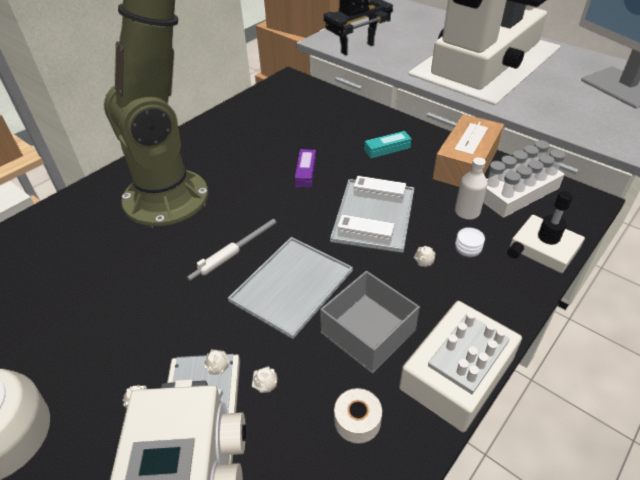

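View pics/top0.png

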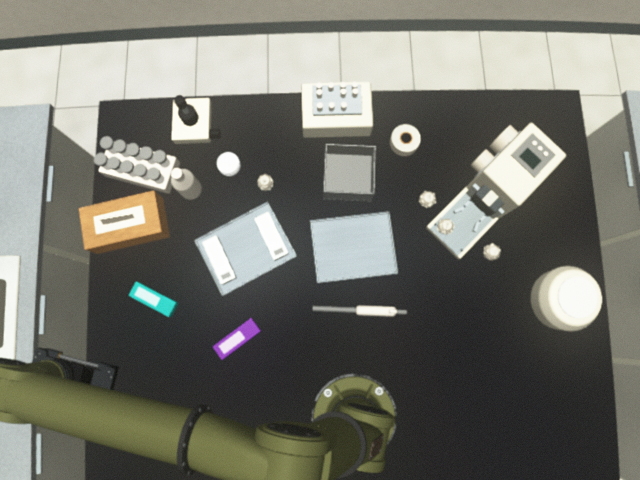

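The scene picture shows two boxes in the in-tray, at (380,190) and (366,229). The top view shows them at (216,258) and (269,237), about 158 mm apart, so they should be L and R. I count four wads in the top view, at (265,182), (428,199), (446,227) on the bed and (491,252). The out-tray is empty.

```bash
cat > h.py <<'E'
import numpy as np, cv2
from bench import ctrl,optics
C={n:optics.calibration(n) for n in("scene","top")}
def ray(n,uv):
    c=C[n];p=cv2.undistortPoints(np.array([[uv]],float),c["K"],c["distortion"])[0,0]
    T=c["pose"];d=T[:3,:3]@np.array([p[0],p[1],1]);return T[:3,3],d/np.linalg.norm(d)
def plane(n,uv,z):
    o,d=ray(n,uv);return o+d*(z-o[2])/d[2]
def tri(us,ut):
    o1,d1=ray("scene",us);o2,d2=ray("top",ut)
    A=np.array([d1,-d2]).T;t=np.linalg.lstsq(A,o2-o1,rcond=None)[0]
    a=o1+d1*t[0];b=o2+d2*t[1];return (a+b)/2,np.linalg.norm(a-b)
def proj(n,P):
    c=C[n];T=np.linalg.inv(c["pose"]);r=cv2.Rodrigues(T[:3,:3])[0]
    return cv2.projectPoints(np.array(P,float).reshape(-1,1,3),r,T[:3,3],c["K"],c["distortion"])[0][:,0]
def snap(n,name=None):
    im=optics.get_image(n)[:,:,::-1].copy()
    if name: cv2.imwrite(f"pics/{name}.png",im)
    return im
def crop(im,x0,y0,w,h,s,name):
    cv2.imwrite(f"pics/{name}.png",cv2.resize(im[y0:y0+h,x0:x0+w],None,fx=s,fy=s,interpolation=cv2.INTER_CUBIC))
E
python3 - <<'E'
from h import *
t=cv2.imread("pics/top0.png");s=cv2.imread("pics/scene0.png")
crop(t,390,110,190,150,4,"c1");crop(t,185,150,220,150,3.6,"c2")
crop(s,110,330,180,140,4,"c3");crop(s,220,160,240,200,3,"c4")
E
```

```text
(no output)
```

View pics/c1.png

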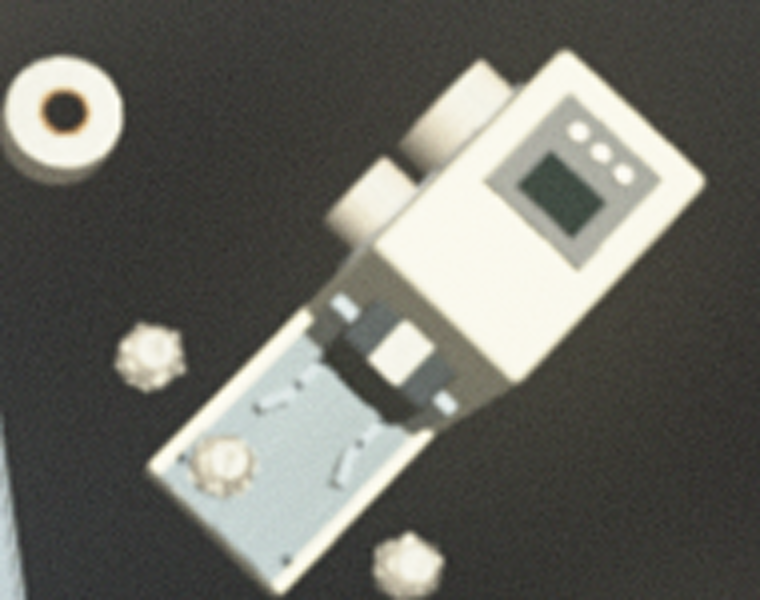

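View pics/c2.png

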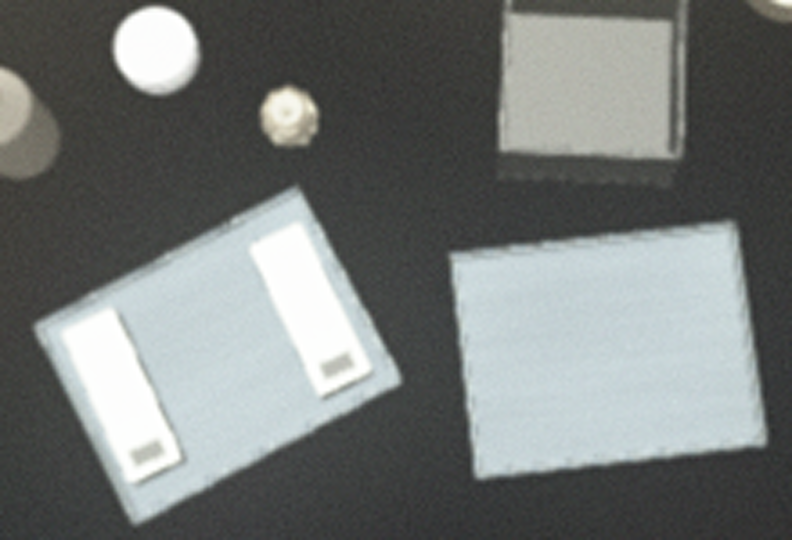

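View pics/c3.png

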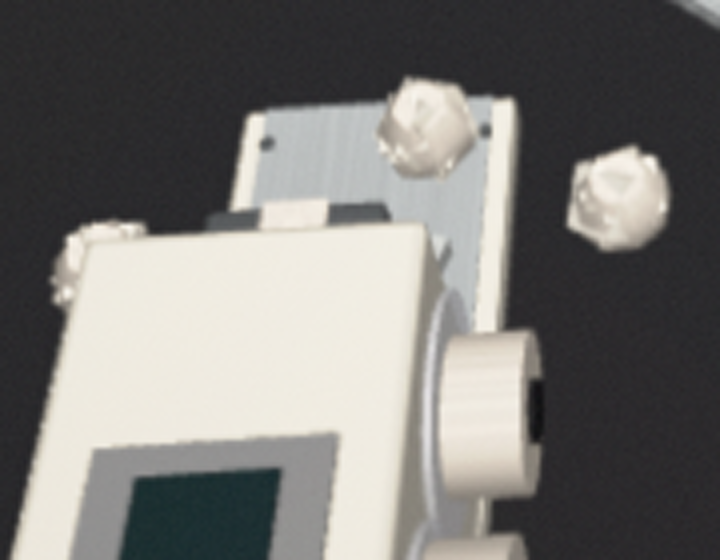

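View pics/c4.png

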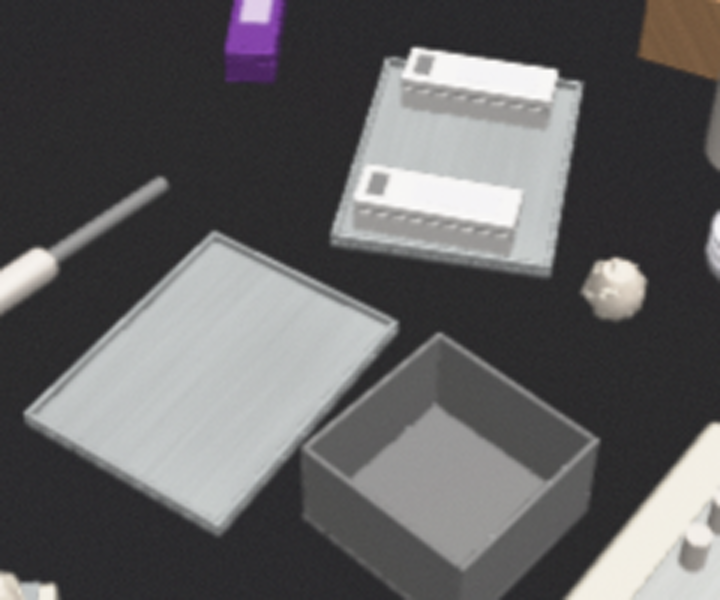

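```bash
cat > m1.py <<'E'
from h import *
c1=lambda x,y:(390+x/4-.4,110+y/4-.4); c2=lambda x,y:(185+x/3.6-.4,150+y/3.6-.4)
c3=lambda x,y:(110+x/4-.4,330+y/4-.4); c4=lambda x,y:(220+x/3-.3,160+y/3-.3)
np.set_printoptions(precision=4,suppress=True)
def show(k,s,t): p,e=tri(s,t);print(k,p,"gap",round(e,4));return p
print("wads (centre)")
show("bed",c3(427,128),c1(223,465));show("left",c3(620,200),c1(151,357));show("w5",c4(614,289),c2(290,117));show("right(partly hidden)",c3(95,262),c1(409,566))
print("wad right on z=.02",plane("top",c1(409,566),.02))
print("bed corners");show("frontR",c3(250,113),c1(278,593));show("frontL",c3(517,98),c1(150,467))
for k,q in dict(frontR=(278,593),frontL=(150,467),sideR=(436,432),sideL=(306,312)).items(): print(k,plane("top",c1(*q),.025))
print("head/house top z.19",[plane("top",c1(*q),.19) for q in((566,50),(705,181),(515,382),(376,247))])
print("head lower front .085?",[plane("top",c1(*q),.14) for q in((372,300),(455,375))])
print("rails z.039",[plane("top",c1(*q),.039) for q in((262,410),(330,368),(335,485),(378,428))])
print("boxes lid")
B={"A":dict(s=[(408,48),(557,70),(550,96),(402,80)],t=[(128,484),(62,325),(113,308),(180,458)]),
"B":dict(s=[(362,166),(522,188),(516,220),(355,200)],t=[(322,396),(250,240),(300,222),(372,371)])}
for k in B:
  tt=[plane("top",c2(*q),.038) for q in B[k]["t"]];print(k,"top",np.array(tt))
  print(" scene",np.array([plane("scene",c4(*q),.038) for q in B[k]["s"]]))
print("thumb tri");show("A",c4(424,64),c2(147,451));show("B",c4(377,183),c2(337,364))
print("outtray rim z.012",np.array([plane("top",c2(*q),.012) for q in((450,254),(736,221),(767,445),(477,479))]))
print(" sc",np.array([plane("scene",c4(*q),.012) for q in((398,323),(220,530),(25,413),(214,234))]))
print("intray",np.array([plane("top",c2(*q),.012) for q in((36,328),(296,187),(401,381),(135,523))]))
print("bin rim sc",np.array([plane("scene",c4(*q),.08) for q in((440,336),(597,440),(463,567),(304,452))]))
print("bin floor top",np.array([plane("top",c2(*q),.004) for q in((505,13),(672,18),(668,155),(500,150))]))
print("roll",plane("top",(405-.5,139-.5),.04),"dishes",plane("top",c2(157,50),.037),"bottle",plane("top",(182,177),.16))
E
python3 m1.py
```

```text
wads (centre)
bed [ 0.5141 -0.273   0.0485] gap 0.0025
left [ 0.5991 -0.2336  0.0223] gap 0.0022
w5 [0.6614 0.2301 0.0204] gap 0.0023
right(partly hidden) [ 0.4402 -0.4077  0.0315] gap 0.0025
wad right on z=.02 [ 0.4424 -0.4107  0.02  ]
bed corners
frontR [ 0.4258 -0.3129  0.0236] gap 0.0013
frontL [ 0.5196 -0.2264  0.0226] gap 0.0048
frontR [ 0.4253 -0.3131  0.025 ]
frontL [ 0.5177 -0.2278  0.025 ]
sideR [ 0.538  -0.4372  0.025 ]
sideL [ 0.6286 -0.3492  0.025 ]
head/house top z.19 [array([ 0.7605, -0.49  ,  0.19  ]), array([ 0.6685, -0.575 ,  0.19  ]), array([ 0.5355, -0.4303,  0.19  ]), array([ 0.6264, -0.3473,  0.19  ])]
head lower front .085? [array([ 0.605 , -0.3588,  0.14  ]), array([ 0.5526, -0.4106,  0.14  ])]
rails z.039 [array([ 0.554 , -0.3073,  0.039 ]), array([ 0.5834, -0.3589,  0.039 ]), array([ 0.4988, -0.3555,  0.039 ]), array([ 0.539, -0.39 ,  0.039])]
boxes lid
A top [[0.3691 0.3543 0.038 ]
 [0.4937 0.4064 0.038 ]
 [0.506  0.3666 0.038 ]
 [0.3881 0.3144 0.038 ]]
 scene [[0.3686 0.3525 0.038 ]
 [0.4894 0.4089 0.038 ]
 [0.5044 0.3756 0.038 ]
 [0.3918 0.3136 0.038 ]]
B
[... 264 characters left out ...]
934 0.0407] gap 0.0015
outtray rim z.012 [[ 0.547   0.1043  0.012 ]
 [ 0.5678 -0.1237  0.012 ]
 [ 0.3885 -0.139   0.012 ]
 [ 0.3684  0.0878  0.012 ]]
 sc [[ 0.5492  0.1047  0.012 ]
 [ 0.5707 -0.1218  0.012 ]
 [ 0.3914 -0.1353  0.012 ]
 [ 0.3737  0.0882  0.012 ]]
intray [[0.4964 0.433  0.012 ]
 [0.6049 0.2258 0.012 ]
 [0.4467 0.1451 0.012 ]
 [0.3409 0.3537 0.012 ]]
bin rim sc [[ 0.6162  0.064   0.08  ]
 [ 0.7515  0.0552  0.08  ]
 [ 0.7406 -0.08    0.08  ]
 [ 0.6073 -0.0739  0.08  ]]
bin floor top [[ 0.7485  0.0547  0.004 ]
 [ 0.7409 -0.0817  0.004 ]
 [ 0.6254 -0.0729  0.004 ]
 [ 0.633   0.0621  0.004 ]]
roll [ 0.7754 -0.1762  0.04  ] dishes [0.7143 0.3336 0.037 ] bottle [0.6405 0.4338 0.16  ]
```

```bash
cat > go.py <<'E'
import sys,numpy as np
from bench import ctrl
from scipy.spatial.transform import Rotation as R
# target x y z jawdeg(direction of tool y in world, mod 180)
a=[float(v) for v in sys.argv[1:]]
s=ctrl.get_state();M=R.from_rotvec(s["tool_rot"]).as_matrix();np.set_printoptions(precision=4,suppress=True)
jaw=np.degrees(np.arctan2(M[1,1],M[0,1]))
print("t",round(s["time"],2),"pos",s["position"],"jaw",round(jaw,2),"zax",M[:,2],"q1,q7",s["joint_positions"][[0,6]],"F",s["ft_force"],"w",round(s["grip_width"]*87,1))
if a:
    d=M.T@(np.array(a[:3])-s["position"])*100
    print("tool shift cm",d)
    if len(a)>3:
        t=(a[3]-jaw+90)%180-90
        print("turn world deg",round(t,2),"-> spin rad",-np.radians(t))
        th=-np.radians(t)
        c,sn=np.cos(th),np.sin(th)
        print("shift cm if turned first",c*d[0]+sn*d[1],-sn*d[0]+c*d[1],d[2])
E
python3 go.py .6614 .2301 .15 30
```

```text
t 0.1 pos [0.1543 0.6309 0.2296] jaw 76.26 zax [-0.0003 -0.0017 -1.    ] q1,q7 [-1.3169 -0.0569] F [-0.1117 -0.3901  1.5448] w 87.0
tool shift cm [-58.7778 -26.8775   8.0076]
turn world deg -46.26 -> spin rad 0.8074065497238507
shift cm if turned first -60.05636184337757 23.88437745834657 8.007587797731581
```

>>> play_rows --pt "0.2 -2 -0.9 0 0" --pt "0.2 -4 -1.8 0.4 0" --pt "0.2 -4.5 -2.1 0.4 0" --pt "0.2 -4.5 -2.1 0.4 0" --pt "0.2 -4.5 -2.1 0.4 0" --pt "0.2 -4.5 -2.1 0.4 0" --pt "0.2 -4.5 -2.1 0.4 0" --pt "0.2 -4.5 -2.1 0.4 0" --pt "0.2 -4.5 -2.1 0.4 0" --pt "0.2 -4.5 -2.1 0.4 0" --pt "0.2 -4.5 -2.1 0.4 0" --pt "0.2 -4.5 -2.1 0.4 0" --pt "0.2 -4.5 -2.1 0.4 0" --pt "0.2 -3 -1.4 0.4 0" --pt "0.2 0 0 0 0" --force 15

```text
time: 1.98
position: [0.6601, 0.2219, 0.1778]
tool_rot: [0.387, 3.117, -0.005]
ft_force: [-1.2, 0.1, -0.3]
grip_width: 0.801
```

```bash
python3 go.py .6614 .2301 .016
python3 - <<'E'
from h import *
t=snap("top","t1");s=snap("scene","s1")
crop(t,185,110,400,180,2,"x");cv2.imwrite("pics/st1.png",np.hstack([cv2.resize(s[:,60:],None,fx=.7,fy=.7),cv2.resize(t,None,fx=.6,fy=.7)])[:,:800])
E
```

```text
t 1.98 pos [0.6601 0.2219 0.1778] jaw 75.83 zax [-0.0001 -0.0035 -1.    ] q1,q7 [-0.5639  1.0412] F [-1.2064  0.0979 -0.3274] w 69.7
tool shift cm [ 0.0846  0.8869 16.1722]
```

View pics/s1.png

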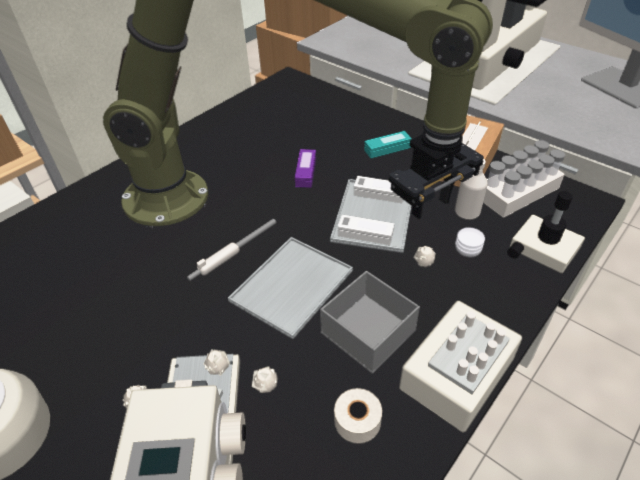

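The wad is still at (425,257), and the gripper hangs above it, clear of the bottle at (470,195). I'll descend and grip.

>>> play_rows --pt "0.2 0.1 0.8 2 0" --pt "0.2 0 0 4 0" --pt "0.2 0 0 4 0" --pt "0.2 0 0 4 0" --pt "0.2 0 0 2.2 0" --pt "0.2 0 0 0 0" --pt "0.7 0 0 0 0" --pt "0.8 0 0 0 0" --pt "0.8 0 0 0 0" --pt "0.8 0 0 0 0" --pt "0.8 0 0 -3 0" --pt "0.8 0 0 -5 0" --pt "0.8 0 0 -5 0" --pt "0.8 0 0 -1 0" --force 12

```text
time: 3.82
position: [0.6614, 0.2369, 0.1617]
tool_rot: [0.375, 3.112, 0.006]
ft_force: [0.1, -0.1, -0.2]
grip_width: 0.516
```

```bash
python3 go.py .71 .025 .16
```

```text
t 3.83 pos [0.6614 0.2369 0.1617] jaw 76.25 zax [ 0.0074  0.0032 -1.    ] q1,q7 [-0.5755  1.0328] F [ 0.0899 -0.1399 -0.1792] w 44.9
tool shift cm [ -9.7546 -19.4271   0.1433]
```

>>> play_rows --pt "0.8 -1.2 -2 0 0" --pt "0.8 -2 -4 0 0" --pt "0.8 -2.2 -4.5 0 0" --pt "0.8 -2.2 -4.5 0 0" --pt "0.8 -2 -4 0 0" --pt "0.8 -0.6 -2 0 0" --pt "0.8 0 0 2 0" --pt "0.8 0 0 3 0" --pt "0.8 0 0 3 0" --pt "0.8 0 0 0 0"

```text
time: 5.08
position: [0.7047, 0.0117, 0.0715]
tool_rot: [-0.369, -3.111, -0.001]
ft_force: [0.4, -0.2, 0.5]
grip_width: 0.514
```

```bash
python3 go.py .711 .01 .08
```

```text
t 5.08 pos [0.7047 0.0117 0.0715] jaw 76.47 zax [-0.0086  0.0014 -1.    ] q1,q7 [-0.2822  1.4044] F [ 0.3947 -0.1773  0.4841] w 44.7
tool shift cm [-0.6459 -0.0145 -0.8546]
```

>>> play_rows --pt "0.8 -0.5 0 0 0" --pt "0.3 0 0 0 0" --pt "0.3 0 0 0 0" --pt "0.3 0 0 0 0" --pt "0.3 0 0 -3 0" --pt "0.3 0 0 -5 0" --pt "0.3 0 0 -2 0.15" --pt "0.3 0 0 0 0.15" --pt "0.3 0 0 0 0.15" --pt "0.3 0 0 0 0.14" --pt "0.3 0 0 0 0"

```text
time: 6.45
position: [0.713, 0.0069, 0.1768]
tool_rot: [1.264, 2.876, 0.0]
ft_force: [0.8, -0.9, -0.2]
grip_width: 0.696
```

```bash
python3 go.py .599 -.2336 .16 42.6
python3 - <<'E'
from h import *
t=snap("top","t2");s=snap("scene","s2")
crop(t,300,110,260,170,3,"t2c")
E
```

```text
t 6.45 pos [0.713  0.0069 0.1768] jaw 42.54 zax [ 0.0003 -0.     -1.    ] q1,q7 [-0.3562  0.8364] F [ 0.7992 -0.877  -0.2165] w 60.5
tool shift cm [-10.0099 -24.6669   1.675 ]
turn world deg 0.06 -> spin rad -0.0009611604796180749
shift cm if turned first -9.986217429689573 -24.67654713184293 1.6749551055261311
```

View pics/s2.png

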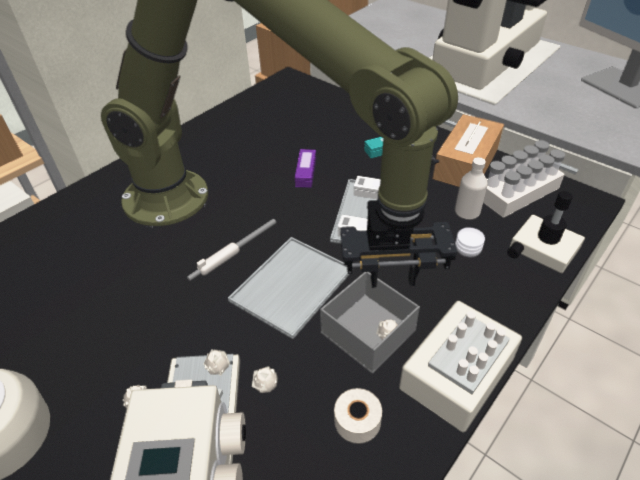

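View pics/t2c.png

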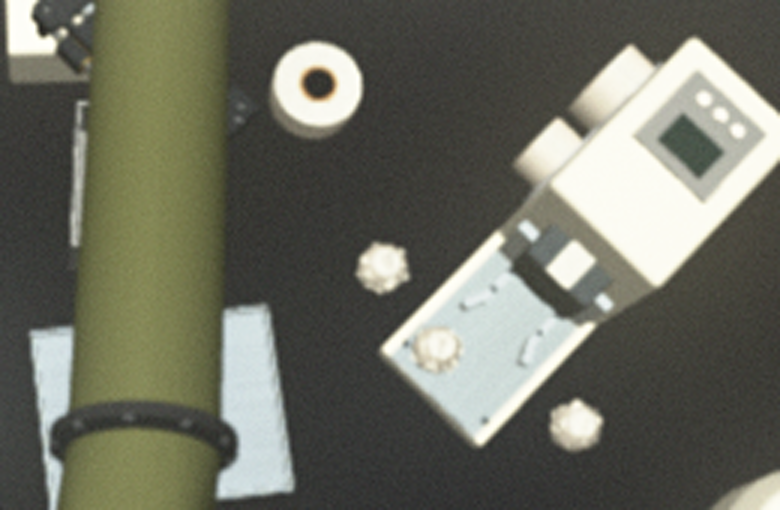

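The first wad lies in the bin at scene (388,327). The other three haven't moved. Next is the wad at the left of the bed.

>>> play_rows --pt "0.25 -0.9 -2.2 0 0" --pt "0.25 -1.8 -4.4 0 0" --pt "0.25 -1.9 -4.7 0 0" --pt "0.25 -1.9 -4.7 0 0" --pt "0.25 -1.8 -4.4 0 0" --pt "0.25 -1.3 -3.2 0 0" --pt "0.25 -0.4 -1.1 0 0" --pt "0.25 0 0 3 0" --pt "0.25 0 0 4 0" --pt "0.25 0 0 4 0" --pt "0.25 0 0 0 0" --pt "0.25 0 0 0 0"

```text
time: 8.05
position: [0.5994, -0.2337, 0.0681]
tool_rot: [1.264, 2.874, 0.001]
ft_force: [-0.5, -1.6, 0.3]
grip_width: 0.75
```

```bash
python3 go.py .599 -.2336 .016 42.6
```

```text
t 8.05 pos [ 0.5994 -0.2337  0.0681] jaw 42.51 zax [ 0.0019 -0.0004 -1.    ] q1,q7 [-0.0711  1.2573] F [-0.4725 -1.5739  0.3214] w 65.3
tool shift cm [ 0.0379 -0.0308  5.2065]
turn world deg 0.09 -> spin rad -0.001653568960863607
shift cm if turned first 0.037991997251947705 -0.030692812560451227 5.206532275366836
```

>>> play_rows --pt "0.25 0 0 3.2 0" --pt "0.25 0 0 2 0" --pt "0.25 0 0 0 0" --pt "0.75 0 0 0 0" --pt "0.8 0 0 0 0" --pt "0.8 0 0 0 0" --pt "0.8 0 0 0 0" --pt "0.8 0 0 -4 0" --pt "0.8 0 0 -5 0" --pt "0.8 0 0 -5 0" --pt "0.8 1.2 2 -1 0" --pt "0.8 2.4 3.8 0 0" --pt "0.8 2.5 4.2 0 0" --pt "0.8 2.5 4.2 0 0" --pt "0.8 2.4 3.8 0 0" --pt "0.8 1.2 1.8 0 0" --pt "0.8 0 0 0 0"

```text
time: 10.18
position: [0.662, -0.0087, 0.1642]
tool_rot: [-1.262, -2.876, 0.0]
ft_force: [0.1, -0.5, -0.7]
grip_width: 0.518
```

```bash
python3 go.py .662 -.01 .075
python3 - <<'E'
from h import *
s=snap("scene","s3");crop(s,300,180,200,200,3,"s3c")
E
```

```text
t 10.18 pos [ 0.662  -0.0087  0.1642] jaw 42.61 zax [-0.0006 -0.0001 -1.    ] q1,q7 [-0.3729  0.8468] F [ 0.0757 -0.4817 -0.6929] w 45.0
tool shift cm [-0.1006 -0.0876  8.9185]
```

View pics/s3c.png

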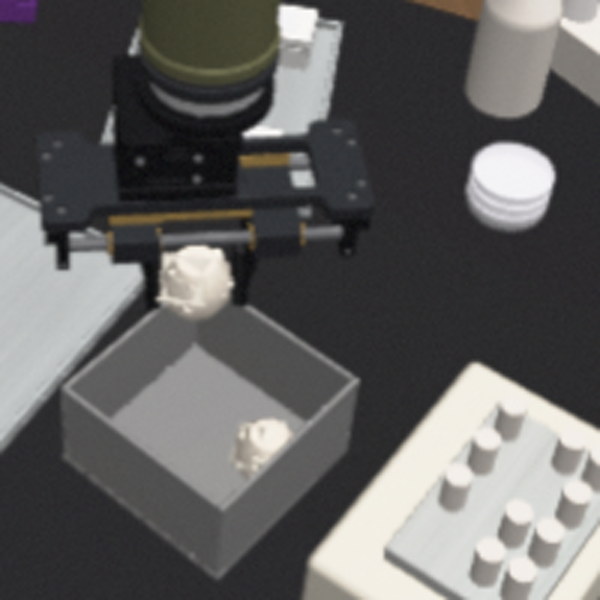

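>>> play_rows --pt "0.8 0 0 3 0" --pt "0.8 0 0 4 0" --pt "0.8 0 0 2 0" --pt "0.8 0 0 0 0" --pt "0.3 0 0 0 0" --pt "0.3 0 0 0 0" --pt "0.3 0 0 0 0" --pt "0.3 0 0 -4 0" --pt "0.3 0 0 -5 0" --pt "0.3 -0.6 -2 -1 0" --pt "0.3 -1.4 -4.2 0 0" --pt "0.3 -1.5 -4.7 0 0" --pt "0.3 -1.5 -4.7 0 0" --pt "0.3 -1.5 -4.7 0 0" --pt "0.3 -1.5 -4.6 0 0" --pt "0.3 -1.3 -3.8 0 0" --pt "0.3 0 0 0 0"

```text
time: 12.35
position: [0.5096, -0.277, 0.1745]
tool_rot: [-1.278, -2.87, 0.002]
ft_force: [0.4, 0.2, 0.3]
grip_width: 0.699
```

```bash
python3 go.py .514 -.273 .043 42.6
python3 - <<'E'
from h import *
s=snap("scene","s4");t=snap("top","t4")
E
```

```text
t 12.35 pos [ 0.5096 -0.277   0.1745] jaw 42.0 zax [-0.0009 -0.0013 -1.    ] q1,q7 [-0.0767  1.2992] F [0.3972 0.1929 0.2994] w 60.8
tool shift cm [ 0.0063  0.609  13.1509]
turn world deg 0.6 -> spin rad -0.010433027464678434
shift cm if turned first -4.1476113331780085e-05 0.6090035039731655 13.150869689524333
```

View pics/s4.png

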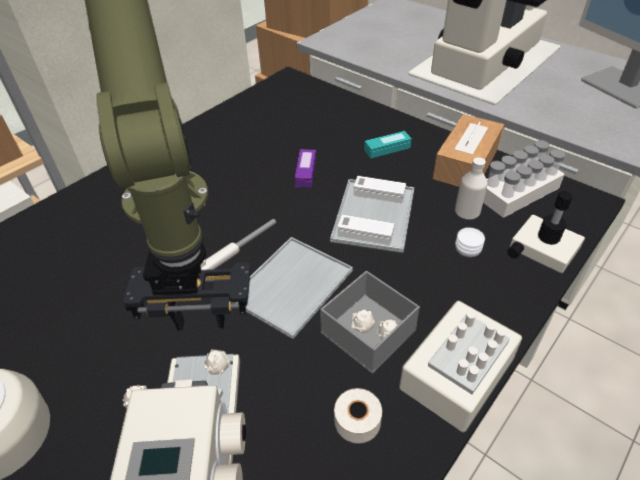

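>>> play_rows --pt "0.25 0 0.6 2 -0.01" --pt "0.25 0 0 4 0" --pt "0.25 0 0 4 0" --pt "0.25 0 0 3.2 0" --pt "0.25 0 0 0 0" --pt "0.75 0 0 0 0" --pt "0.8 0 0 0 0" --pt "0.8 0 0 0 0" --pt "0.8 0 0 0 0" --pt "0.8 0 0 -4 0" --pt "0.8 0 0 -5 0" --pt "0.8 0.5 2.2 -3.5 0" --pt "0.8 0.9 4.5 0 0" --pt "0.8 0.9 4.8 0 0" --pt "0.8 0.9 4.8 0 0" --pt "0.8 0.9 4.8 0 0" --pt "0.8 0.8 4.5 0 0" --pt "0.8 0.6 3 0 0" --pt "0.8 0 0 0 0"

```text
time: 14.82
position: [0.6899, -0.0288, 0.1668]
tool_rot: [-1.244, -2.884, -0.002]
ft_force: [-0.1, -0.5, -1.1]
grip_width: 0.516
```

```bash
python3 go.py .688 -.038 .08
python3 - <<'E'
from h import *
s=snap("scene","s5");crop(s,300,180,200,200,3,"s5c")
E
```

```text
t 14.82 pos [ 0.6899 -0.0288  0.1668] jaw 43.34 zax [-0.0005  0.0014 -1.    ] q1,q7 [-0.3349  0.9052] F [-0.1197 -0.5198 -1.0835] w 44.9
tool shift cm [-0.5474 -0.7765  8.6777]
```

View pics/s5c.png

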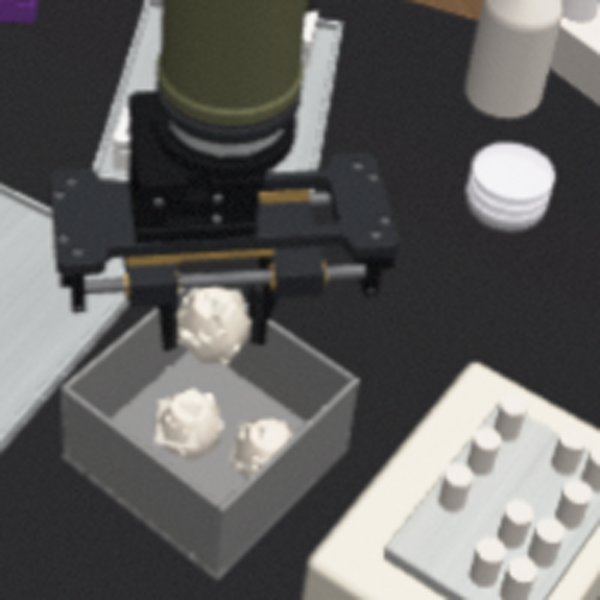

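```bash
python3 - <<'E'
from h import *
for q in((188,422),(263,445)): print(plane("scene",(300+q[0]/3,180+q[1]/3),.024))
E
python3 go.py .655 .025 .08
```

```text
[ 0.66283203 -0.00814504  0.024     ]
[0.71394449 0.00852871 0.024     ]
t 14.88 pos [ 0.6891 -0.0318  0.1671] jaw 43.16 zax [-0.0008 -0.0003 -1.    ] q1,q7 [-0.3334  0.9056] F [-0.5787 -0.3329 -1.358 ] w 44.5
tool shift cm [6.4705 1.4039 8.7071]
```

>>> play_rows --pt "0.8 -1.5 0 3 0" --pt "0.8 0 0 4 0" --pt "0.8 0 0 1.2 0" --pt "0.8 0 0 0 0" --pt "0.3 0 0 0 0" --pt "0.3 0 0 0 0" --pt "0.3 0 0 0 0" --pt "0.3 0 0 -4 0" --pt "0.3 0 0 -5 0" --pt "0.3 0 0 0 0.18" --pt "0.3 0 0 0 0.18" --pt "0.3 0 0 0 0.18" --pt "0.3 0 0 0 0.18" --pt "0.3 0 0 0 0.18" --pt "0.3 0 0 0 0.18" --pt "0.3 0 0 0 0.18" --pt "0.3 0 0 0 0.18" --pt "0.3 0 0 0 0.14" --pt "0.3 0 0 0 0"

```text
time: 17.25
position: [0.699, -0.0439, 0.1755]
tool_rot: [2.927, 1.141, -0.001]
ft_force: [-0.3, -0.3, -0.3]
grip_width: 0.698
```

```bash
python3 go.py .441 -.4085 .17 -47.4
python3 - <<'E'
from h import *
s=snap("scene","s6");t=snap("top","t6");crop(t,300,110,260,170,3,"t6c")
E
```

```text
t 17.25 pos [ 0.699  -0.0439  0.1755] jaw -47.41 zax [-0.0006 -0.0004 -1.    ] q1,q7 [-0.5047 -0.548 ] F [-0.2632 -0.3391 -0.3106] w 60.7
tool shift cm [-43.671    9.3782   0.5831]
turn world deg 0.01 -> spin rad -0.00013870655939923976
shift cm if turned first -43.672338651596206 9.372139862284676 0.5831481943236088
```

View pics/s6.png

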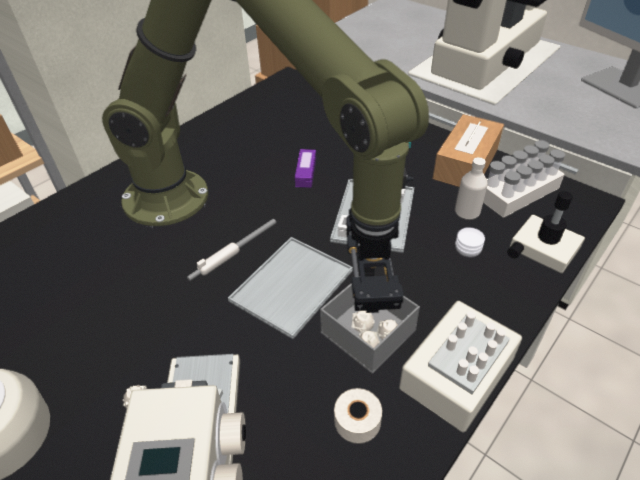

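View pics/t6c.png

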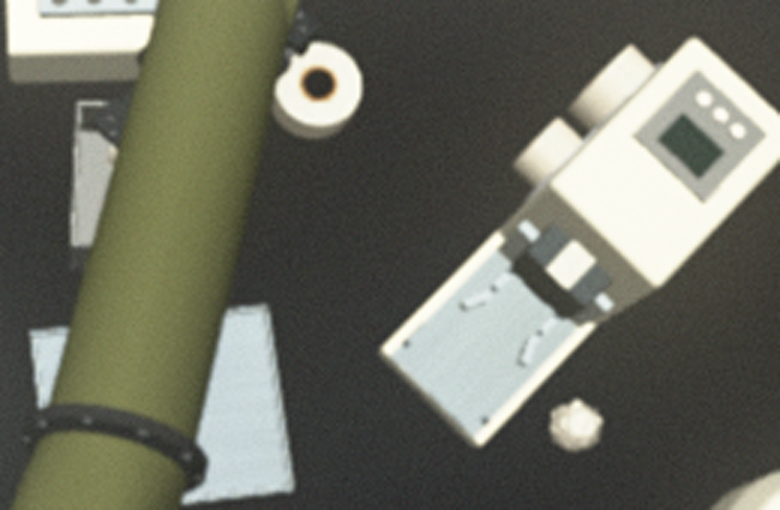

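>>> play_rows --pt "0.25 -2 0.4 0 0" --pt "0.25 -4 0.9 0 0" --pt "0.25 -5 1.1 0 0" --pt "0.25 -5 1.1 0 0" --pt "0.25 -5 1.1 0 0" --pt "0.25 -5 1.1 0 0" --pt "0.25 -5 1.1 0 0" --pt "0.25 -5 1 0 0" --pt "0.25 -4 0.8 0 0" --pt "0.25 -3 0.6 0 0" --pt "0.25 -1 0.2 0 0" --pt "0.25 0 0 0 0" --pt "0.25 0 0 0 0"

```text
time: 18.98
position: [0.4396, -0.409, 0.1753]
tool_rot: [-2.926, -1.142, -0.001]
ft_force: [0.3, 0.0, 0.3]
grip_width: 0.749
```

```bash
python3 go.py .439 -.4105 .016 -47.4
```

```text
t 18.98 pos [ 0.4396 -0.409   0.1753] jaw -47.35 zax [ 0.0004  0.0011 -1.    ] q1,q7 [-0.0573  0.1184] F [0.2689 0.0456 0.2669] w 65.2
tool shift cm [-0.1644  0.0807 15.9339]
turn world deg -0.05 -> spin rad 0.0008466077246873178
shift cm if turned first -0.16428340305240627 0.08084368363957825 15.933946253171946
```

>>> play_rows --pt "0.25 -0.2 0.1 2 0" --pt "0.25 0 0 4 0" --pt "0.25 0 0 4 0" --pt "0.25 0 0 4 0" --pt "0.25 0 0 1.9 0" --pt "0.25 0 0 0 0" --pt "0.75 0 0 0 0" --pt "0.8 0 0 0 0" --pt "0.8 0 0 0 0" --pt "0.8 0 0 0 0" --pt "0.8 0 0 -4 0" --pt "0.8 0 0 -5 0" --pt "0.8 0 0 -5 0" --pt "0.8 0 0 -2 0" --pt "0.8 0 0 0 0"

```text
time: 20.85
position: [0.4382, -0.4128, 0.1773]
tool_rot: [2.927, 1.139, 0.003]
ft_force: [0.2, -0.3, -0.5]
grip_width: 0.516
```

>>> play_rows --pt "0.8 2 -0.8 0 0" --pt "0.8 4 -1.6 0 0" --pt "0.8 5 -2 0 0" --pt "0.8 5 -2 0 0" --pt "0.8 5 -2 0 0" --pt "0.8 5 -2 0 0" --pt "0.8 5 -2 0 0" --pt "0.8 5 -2 0 0" --pt "0.8 4.5 -1.8 0 0" --pt "0.8 3 -1.3 0 0" --pt "0.8 2 -0.9 0 0" --pt "0.8 0 0 0 0" --pt "0.8 0 0 0 0"

```text
time: 22.48
position: [0.648, 0.0281, 0.1761]
tool_rot: [2.929, 1.135, -0.002]
ft_force: [-0.2, -0.5, -0.3]
grip_width: 0.514
```

```bash
python3 go.py .65 .033 .085
```

```text
t 22.48 pos [0.648  0.0281 0.1761] jaw -47.65 zax [-0.001  -0.0013 -1.    ] q1,q7 [-0.6682 -0.6939] F [-0.1764 -0.4619 -0.3024] w 44.7
tool shift cm [ 0.4899 -0.2332  9.1126]
```

>>> play_rows --pt "0.8 0.5 -0.2 3 0" --pt "0.8 0 0 4 0" --pt "0.8 0 0 1.3 0" --pt "0.8 0 0 0 0" --pt "0.35 0 0 0 0" --pt "0.35 0 0 0 0" --pt "0.35 0 0 0 0" --pt "0.35 0 0 -4 0" --pt "0.35 0 0 -5 0" --pt "0.35 0 0 0 0.18" --pt "0.35 0 0 0 0.18" --pt "0.35 0 0 0 0" --pt "0.35 0 0 0 0"

```text
time: 24.1
position: [0.651, 0.0355, 0.1836]
tool_rot: [-3.084, -0.601, 0.0]
ft_force: [0.6, -0.4, 0.2]
grip_width: 0.646
```

```bash
python3 go.py
python3 - <<'E'
from h import *
s=snap("scene","s7");t=snap("top","t7");crop(s,300,250,140,120,5,"s7c")
E
```

```text
t 24.1 pos [0.651  0.0355 0.1836] jaw -67.94 zax [-0.      0.0001 -1.    ] q1,q7 [-0.7204 -1.0341] F [ 0.6182 -0.3954  0.2343] w 56.2
```

View pics/s7c.png

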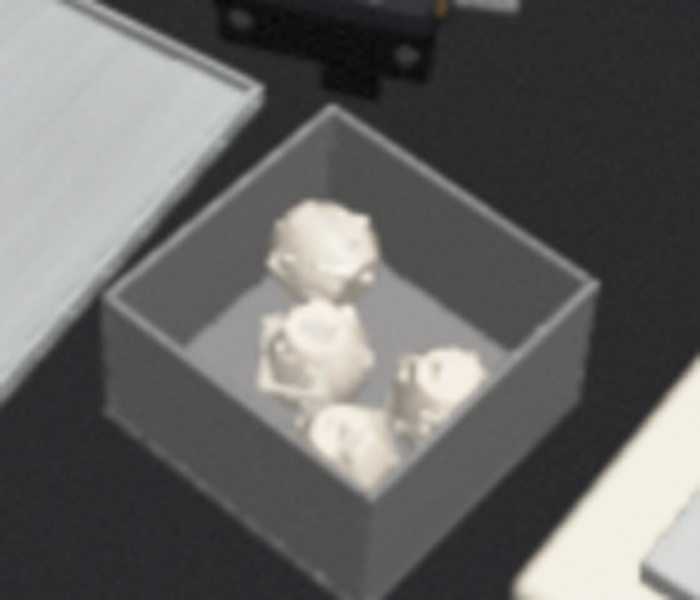

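View pics/s7.png

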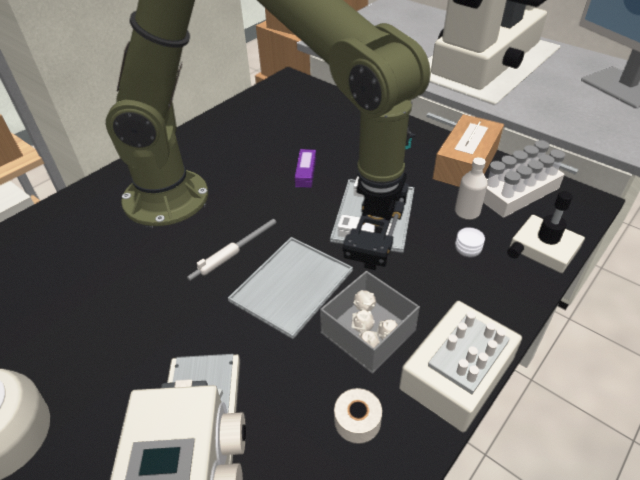

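View pics/t7.png

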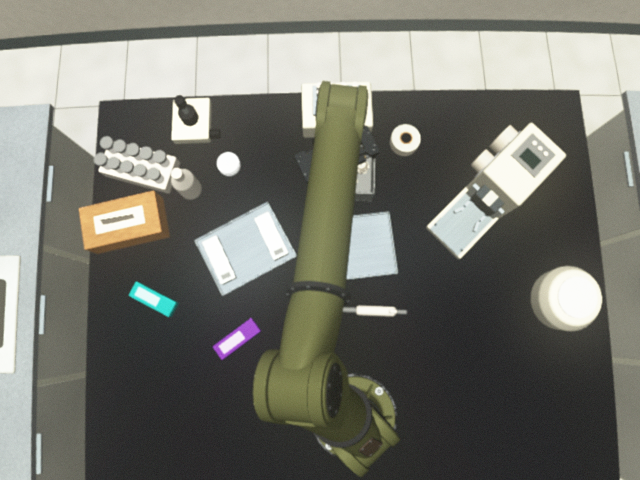

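All four wads lie in the bin, centred near scene crop (325,250), (315,350), (438,388) and (350,435), and none are left on the bench. Next I'll measure the boxes more precisely.

```bash
cat > box.py <<'E'
from h import *
def boxes(t,roi,z=.038,th=225):
    x0,y0,w,h=roi;g=t[y0:y0+h,x0:x0+w].min(2);m=(g>th).astype(np.uint8)
    m=cv2.morphologyEx(m,cv2.MORPH_CLOSE,np.ones((5,5)))
    for c in cv2.findContours(m,cv2.RETR_EXTERNAL,cv2.CHAIN_APPROX_NONE)[0]:
        if cv2.contourArea(c)<300: continue
        P=np.array([plane("top",(p[0,0]+x0,p[0,1]+y0),z)[:2]*1000 for p in c],np.float32)
        print("centre,size,ang",cv2.minAreaRect(P), "area",cv2.contourArea(c))
E
python3 - <<'E'
from box import *
t=cv2.imread("pics/t7.png");s=cv2.imread("pics/s7.png")
for th in(200,225,240): print(th);boxes(t,(185,195,115,105),th=th)
crop(t,185,195,120,105,6,"t7b")
E
```

```text
200
centre,size,ang ((466.9248046875, 283.041259765625), (165.3926239013672, 225.61058044433594), 27.084423065185547) area 4510.5
225
centre,size,ang ((439.5683898925781, 360.91253662109375), (132.8903350830078, 47.6995735168457), 24.540037155151367) area 737.0
centre,size,ang ((503.26641845703125, 214.4600830078125), (132.98692321777344, 48.148216247558594), 23.8590030670166) area 737.0
240
centre,size,ang ((438.7523193359375, 360.5176086425781), (130.18907165527344, 44.95481872558594), 24.554548263549805) area 680.0
centre,size,ang ((502.25811767578125, 214.37258911132812), (129.70050048828125, 44.73115158081055), 24.490406036376953) area 673.5
```

View pics/t7b.png

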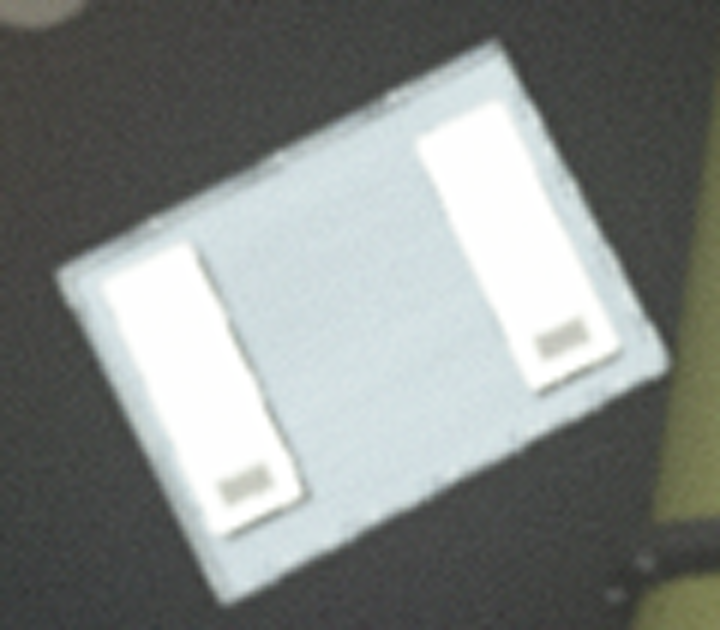

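```bash
python3 go.py .4163 .350 .15 -65.5
```

```text
t 24.2 pos [0.651  0.0354 0.1835] jaw -68.01 zax [-0.0001  0.0001 -1.    ] q1,q7 [-0.7201 -1.0351] F [-0.5421  0.3632  0.6563] w 56.9
tool shift cm [ -9.989  -37.9581   3.3582]
turn world deg 2.51 -> spin rad -0.043869103481663126
shift cm if turned first -8.314726452227426 -38.35965968744747 3.3582265360470447
```

>>> play_rows --pt "0.3 0 0 0 -0.04" --pt "0.3 -0.5 -2 0 0" --pt "0.3 -0.9 -4 0 0" --pt "0.3 -1 -5 0 0" --pt "0.3 -1.1 -5 0 0" --pt "0.3 -1.1 -5 0 0" --pt "0.3 -1.1 -5 0 0" --pt "0.3 -1.1 -5 0 0" --pt "0.3 -0.9 -4 2 0" --pt "0.3 -0.6 -3 3 0" --pt "0.3 0 -0.4 3 0" --pt "0.3 0 0 0 0" --pt "0.3 0 0 0 0"

```text
time: 25.82
position: [0.4193, 0.3515, 0.1047]
tool_rot: [-3.072, -0.657, -0.002]
ft_force: [-0.4, 0.3, -0.1]
grip_width: 0.699
```

```bash
python3 go.py .4163 .350 .024 -65.5
```

```text
t 25.82 pos [0.4193 0.3515 0.1047] jaw -65.86 zax [ 0.0014  0.0009 -1.    ] q1,q7 [-1.3523 -1.7525] F [-0.3772  0.3044 -0.0619] w 60.8
tool shift cm [-0.35    0.0111  8.0743]
turn world deg 0.36 -> spin rad -0.006350419702650413
shift cm if turned first -0.3501110739629424 0.008883512213272687 8.074260836299226
```

>>> play_rows --pt "0.3 -0.3 0 3 -0.006" --pt "0.3 0 0 3 0" --pt "0.3 0 0 2 0" --pt "0.3 0 0 0 0" --pt "0.7 0 0 0 0" --pt "0.8 0 0 0 0" --pt "0.8 0 0 0 0" --pt "0.8 0 0 0 0" --pt "0.8 0 0 0 0" --pt "0.8 0 0 -2 0" --pt "0.8 0 0 -3 0" --pt "0.8 0 0 -4 0" --pt "0.8 0 0 -1 0" --pt "0.8 0 0 0 0" --force 35

```text
time: 27.58
position: [0.4154, 0.3508, 0.1241]
tool_rot: [-3.069, -0.667, -0.001]
ft_force: [-0.9, -0.6, -2.5]
grip_width: 0.505
```

```bash
python3 go.py .41 .0 .13
python3 - <<'E'
from box import *
s=snap("scene","s8");t=snap("top","t8");crop(t,170,180,140,120,5,"t8c");boxes(t,(170,190,140,110),z=.138,th=235)
E
```

```text
t 27.57 pos [0.4154 0.3508 0.1241] jaw -65.47 zax [ 0.0003  0.0012 -1.    ] q1,q7 [-1.3709 -1.7666] F [-0.9078 -0.6013 -2.4822] w 44.0
tool shift cm [-15.0472  31.6876  -0.638 ]
centre,size,ang ((483.96893310546875, 205.5415496826172), (120.68990325927734, 41.532379150390625), 24.49040412902832) area 679.5
```

View pics/s8.png

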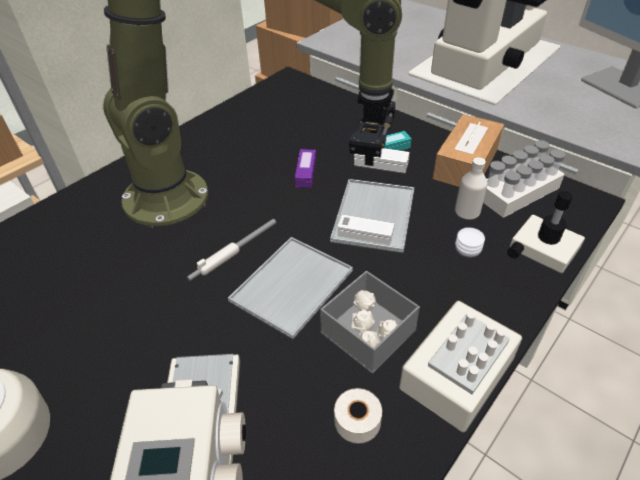

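>>> play_rows --pt "0.8 -0.7 2 0 0" --pt "0.8 -1.4 3.8 0 0" --pt "0.8 -1.6 4.4 0 0" --pt "0.8 -1.6 4.4 0 0" --pt "0.8 -1.6 4.4 0 0" --pt "0.8 -1.6 4.4 0 0" --pt "0.8 -1.6 4.4 0 0" --pt "0.8 -1.6 4.4 0 0" --pt "0.8 -1.6 4.4 0 0" --pt "0.8 -1.6 4.4 0 0" --pt "0.8 -1.6 4.4 0 0" --pt "0.8 -1.6 4.4 0 0" --pt "0.8 -1.5 4 0 0" --pt "0.8 -0.8 2.1 0 0" --pt "0.8 0 0 0 0"

```text
time: 29.55
position: [0.4591, -0.2459, 0.1228]
tool_rot: [3.071, 0.658, -0.005]
ft_force: [-0.5, -0.2, -1.3]
grip_width: 0.5
```

>>> play_rows --pt "0.8 0 0 0 0.16" --pt "0.8 0 0 0 0.16" --pt "0.8 0 0 0 0.16" --pt "0.8 0 0 0 0.16" --pt "0.8 0 0 0 0.16" --pt "0.8 0 0 0 0.16" --pt "0.8 0 0 0 0.16" --pt "0.8 0 0 0 0.13" --pt "0.8 0 0 0 0" --pt "0.8 0 0 0 0"

```text
time: 30.8
position: [0.4614, -0.242, 0.1233]
tool_rot: [-2.881, 1.251, 0.001]
ft_force: [0.3, -0.2, -2.1]
grip_width: 0.503
```

```bash
python3 go.py .4613 -.2596 .06 42.6
python3 - <<'E'
from box import *
s=snap("scene","s9");t=snap("top","t9");crop(t,380,130,180,150,4,"t9c");crop(s,100,250,200,170,3.5,"s9c")
E
```

```text
t 30.8 pos [ 0.4614 -0.242   0.1233] jaw -136.95 zax [-0.0003  0.0011 -1.    ] q1,q7 [-0.6415 -1.698 ] F [ 0.3498 -0.2362 -2.1396] w 43.7
tool shift cm [1.2893 1.2086 6.3238]
turn world deg -0.45 -> spin rad 0.007896927185877511
shift cm if turned first 1.2988327382885467 1.1984137132242116 6.323788143894568
```

View pics/t9c.png

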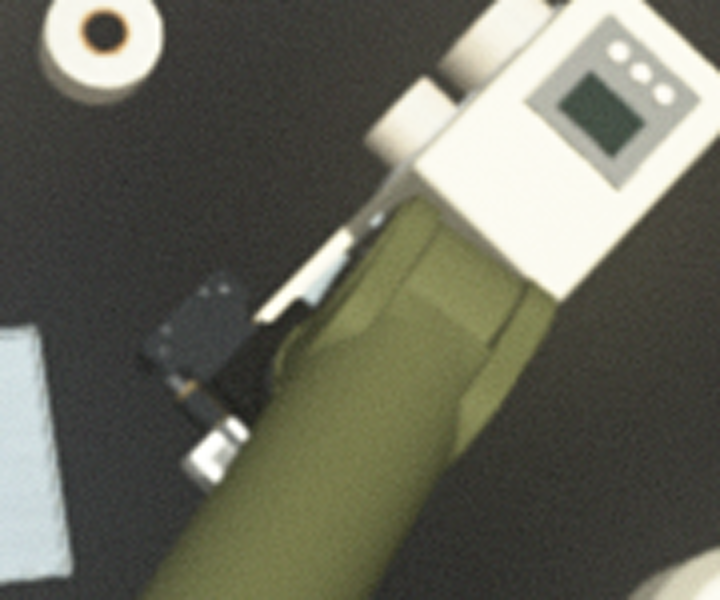

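View pics/s9c.png

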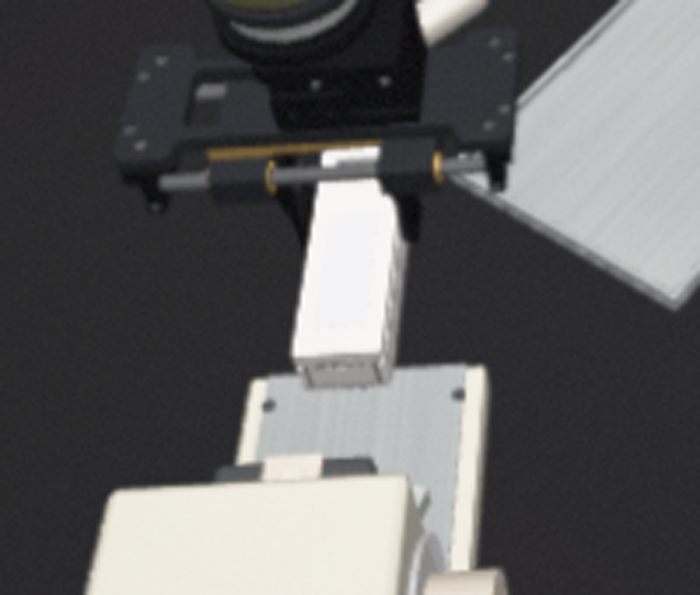

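```bash
cat > lab.py <<'E'
import numpy as np
th=np.radians(-47.4);ex=np.array([np.cos(th),np.sin(th)]);ey=np.array([-np.sin(th),np.cos(th)])
stop=np.array([.4715,-.2705])+.15*ex
def L(p): d=np.array(p)[:2]-stop;return np.round(np.array([d@ex,d@ey])*1000,1)
E
python3 - <<'E'
from h import *;from lab import *
f=lambda x,y:(100+x/3.5-.4,250+y/3.5-.4)
z=.1366
for q in((295,357),(388,362),(407,215)): p=plane("scene",f(*q),z);print(p,L(p))
for q in((305,385),(384,385)): p=plane("scene",f(*q),z-.034);print("bottom",p,L(p))
print("tcp",L((.4614,-.242)))
for q in((268,406),(459,394),(247,380),(488,367)): p=plane("scene",f(*q),.025);print("bed screws/corners",L(p))
E
```

```text
[ 0.50922899 -0.32202883  0.1366    ] [-86.5  -7.1]
[ 0.54708301 -0.29533579  0.1366    ] [-80.6  38.8]
[ 0.48649556 -0.2287372   0.1366    ] [-170.6   39.3]
bottom [ 0.50329668 -0.31958152  0.1026    ] [-92.3  -9.8]
bottom [ 0.53453572 -0.2945284   0.1026    ] [-89.6  30.1]
tcp [-177.8   11.9]
bed screws/corners [-130.9  -50.7]
bed screws/corners [-131.4   53.6]
bed screws/corners [-148.4  -64.8]
bed screws/corners [-147.8   68.5]
```

>>> play_rows --pt "0.8 0 1.1 0 0.008" --pt "0.8 0 0 3 0" --pt "0.8 0 0 3 0" --pt "0.8 0 0 1.2 0" --pt "0.8 0 0 0 0" --pt "0.8 0 0 0 0"

```text
time: 31.65
position: [0.4543, -0.2509, 0.0526]
tool_rot: [-2.875, 1.267, -0.003]
ft_force: [-0.3, -0.8, -1.5]
grip_width: 0.505
```

```bash
cat > st.py <<'E'
from bench import ctrl;from lab import *
from scipy.spatial.transform import Rotation as R
s=ctrl.get_state();M=R.from_rotvec(s["tool_rot"]).as_matrix()
F=s["ft_force"];print("t",round(s["time"],2),"TCP lab mm",L(s["position"]),"z",round(s["position"][2]*1000,1),"jaw",round(np.degrees(np.arctan2(M[1,1],M[0,1])),2),"F lab",np.round([F[:2]@ex,F[:2]@ey,F[2]],1),"w",round(s["grip_width"]*87,1))
E
python3 st.py
python3 - <<'E'
from h import *
s=snap("scene","s10");crop(s,100,250,200,170,3.5,"s10c")
E
```

```text
t 31.65 TCP lab mm [-176.1    0.6] z 52.6 jaw -137.58 F lab [ 0.4 -0.8 -1.5] w 43.9
```

View pics/s10c.png

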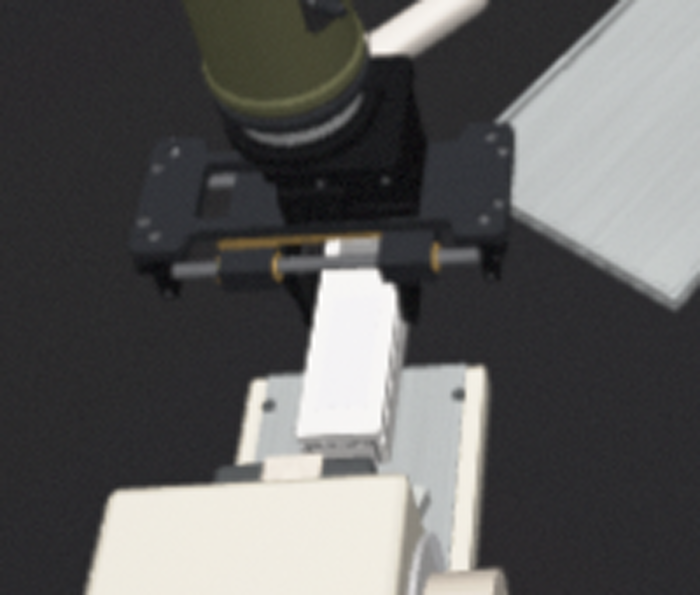

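Run:
```python
from h import *;from lab import *
f=lambda x,y:(100+x/3.5-.4,250+y/3.5-.4)
for q in((299,436),(382,438),(397,285),(322,270)): p=plane("scene",f(*q),.066);print(L(p))
```

```text
[-85.7 -19.3]
[-81.6  23.8]
[-177.3   21.7]
[-190.4  -21.1]
```

>>> play_rows --pt "0.8 0 0 0.5 0" --pt "0.8 1 0 0 0" --pt "0.8 1 0 0 0" --pt "0.8 1 0 0 0" --pt "0.8 1 0 0 0" --pt "0.8 1 0 0 0" --pt "0.8 1 0 0 0" --pt "0.8 0.7 0 0 0" --pt "0.8 0 0 0 0"

```text
time: 32.83
position: [0.499, -0.3002, 0.0465]
tool_rot: [2.874, -1.267, 0.0]
ft_force: [-0.1, -0.1, -1.7]
grip_width: 0.5
```

```bash
python3 st.py
python3 - <<'E'
from h import *
s=snap("scene","s11");crop(s,100,250,200,170,3.5,"s11c")
E
```

```text
t 32.83 TCP lab mm [-109.5    0.2] z 46.5 jaw -137.59 F lab [ 0.  -0.2 -1.7] w 43.5
```

View pics/s11c.png

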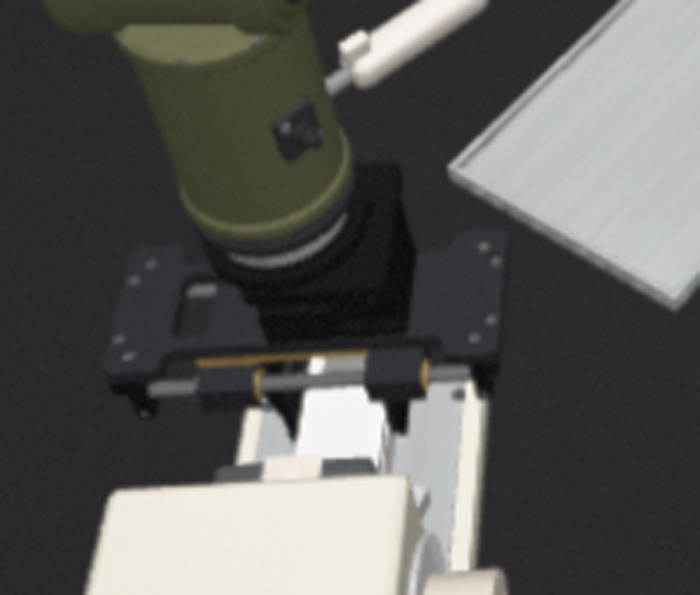

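>>> play_rows --pt "0.8 0.4 0 0 0" --pt "0.8 0.3 0 0 0" --pt "0.8 0.2 0 0 0" --pt "0.8 0.2 0 0 0" --pt "0.8 0 0 0 0" --pt "0.8 0 0 0 0" --force 45

```text
time: 33.62
position: [0.5059, -0.3072, 0.0463]
tool_rot: [-2.874, 1.266, 0.002]
ft_force: [-2.4, 3.3, -0.0]
grip_width: 0.5
```

```bash
python3 st.py
```

```text
t 33.62 TCP lab mm [-99.7   0.4] z 46.3 jaw -137.56 F lab [-4.1  0.4 -0. ] w 43.5
```

>>> play_rows --pt "0.8 0.3 0 0 0" --pt "0.8 0.2 0 0 0" --pt "0.8 0.2 0 0 0" --pt "0.8 0 0 0 0" --pt "0.8 0 0 0 0"

```text
time: 34.25
position: [0.5103, -0.3121, 0.0462]
tool_rot: [-2.874, 1.266, 0.004]
ft_force: [-5.2, 5.1, 0.6]
grip_width: 0.501
```

```bash
python3 st.py
```

```text
t 34.25 TCP lab mm [-93.1   0.5] z 46.2 jaw -137.55 F lab [-7.2 -0.4  0.6] w 43.6
```

>>> play_rows --pt "0.8 0.2 0 0 0" --pt "0.8 0.1 0 0 0" --pt "0.8 0 0 0 0" --pt "0.8 0 0 0 0"

```text
time: 34.75
position: [0.5119, -0.3138, 0.0461]
tool_rot: [-2.873, 1.266, 0.006]
ft_force: [-5.1, 6.0, 2.2]
grip_width: 0.503
```

```bash
python3 st.py
```

```text
t 34.75 TCP lab mm [-90.8   0.4] z 46.1 jaw -137.54 F lab [-7.8  0.3  2.2] w 43.7
```

>>> play_rows --pt "0.8 0.2 0 0 0" --pt "0.8 0.1 0 0 0" --pt "0.8 0 0 0 0" --pt "0.8 0 0 0 0"

```text
time: 35.25
position: [0.5119, -0.3139, 0.0457]
tool_rot: [-2.871, 1.264, 0.016]
ft_force: [-12.5, 11.7, 8.1]
grip_width: 0.502
```

```bash
python3 st.py
```

```text
t 35.25 TCP lab mm [-90.7   0.3] z 45.7 jaw -137.53 F lab [-17.1  -1.3   8.1] w 43.7
```

>>> play_rows --pt "0.8 0 0 0 0" --pt "0.8 0 0 0 0" --pt "0.8 0 0 0 0" --pt "0.8 0 0 0 0" --pt "0.8 0 0 0 0" --pt "0.8 0 0 0 0" --pt "0.8 0 0 0 0" --pt "0.8 0 0 0 0" --pt "0.8 0 0 0 0" --pt "0.8 0 0 0 0" --pt "0.8 0 0 0 0" --pt "0.8 0 0 0 0" --pt "0.8 0 0 0 0" --pt "0.8 0 0 0 0" --pt "0.8 0 0 0 0" --pt "0.8 0 0 0 0" --pt "0.8 0 0 0 0" --pt "0.8 0 0 0 0" --pt "0.8 0 0 0 0"

```text
time: 37.62
position: [0.5119, -0.3139, 0.0457]
tool_rot: [-2.871, 1.264, 0.015]
ft_force: [-11.5, 11.7, 7.5]
grip_width: 0.502
```

```bash
python3 st.py
python3 - <<'E'
from h import *
s=snap("scene","s12");crop(s,100,250,200,170,3.5,"s12c")
E
```

```text
t 37.62 TCP lab mm [-90.7   0.3] z 45.7 jaw -137.53 F lab [-16.4  -0.6   7.5] w 43.7
```

View pics/s12c.png

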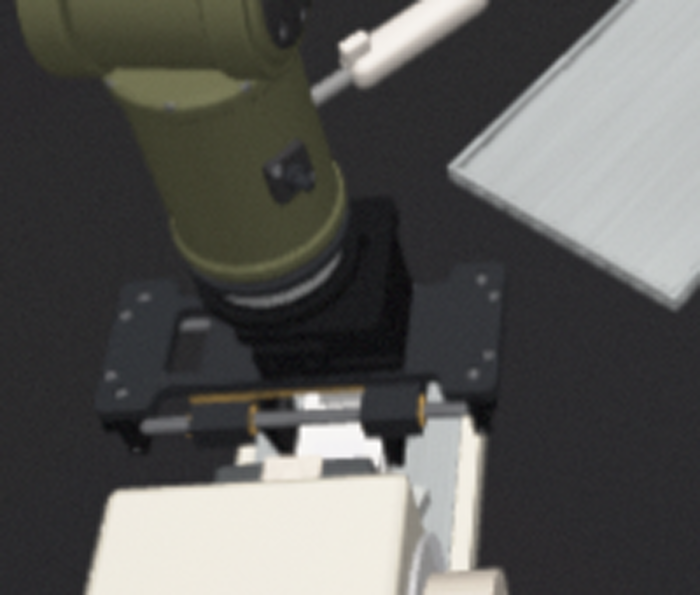

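>>> play_rows --pt "0.8 -0.5 0 0 0" --pt "0.8 -1 0 0 0" --pt "0.8 -1.5 0 0 0" --pt "0.8 -1.5 0 0 0" --pt "0.8 -1.5 0 0 0" --pt "0.8 -1.5 0 0 0" --pt "0.8 -1.5 0 0 0" --pt "0.8 0 0 -2 0" --pt "0.8 0 0 -3 0" --pt "0.8 0 0 -2 0" --pt "0.8 0 0 0 -0.15" --pt "0.8 0 0 0 -0.16" --pt "0.8 0 0 0 -0.16" --pt "0.8 0 0 0 -0.16" --pt "0.8 0 0 0 -0.16" --pt "0.8 0 0 0 -0.13" --pt "0.8 0 0 0 0" --pt "0.8 0 0 0 0"

```text
time: 39.92
position: [0.4543, -0.251, 0.1166]
tool_rot: [-3.139, -0.137, -0.001]
ft_force: [0.1, -0.4, -1.1]
grip_width: 0.499
```

```bash
python3 st.py; python3 go.py .4479 .0333 .1 -84.8
python3 - <<'E'
from h import *
s=snap("scene","s13")
E
```

```text
t 39.92 TCP lab mm [-176.     0.5] z 116.6 jaw -84.99 F lab [ 0.4 -0.2 -1.1] w 43.4
t 39.92 pos [ 0.4543 -0.251   0.1166] jaw -84.99 zax [ 0.0008  0.0001 -1.    ] q1,q7 [-0.4526 -0.8579] F [ 0.1346 -0.4399 -1.1152] w 43.4
tool shift cm [  1.8436 -28.378    1.6652]
turn world deg 0.19 -> spin rad -0.003341981666843433
shift cm if turned first 1.938384682414783 -28.37164724852641 1.66523887534628
```

View pics/s13.png

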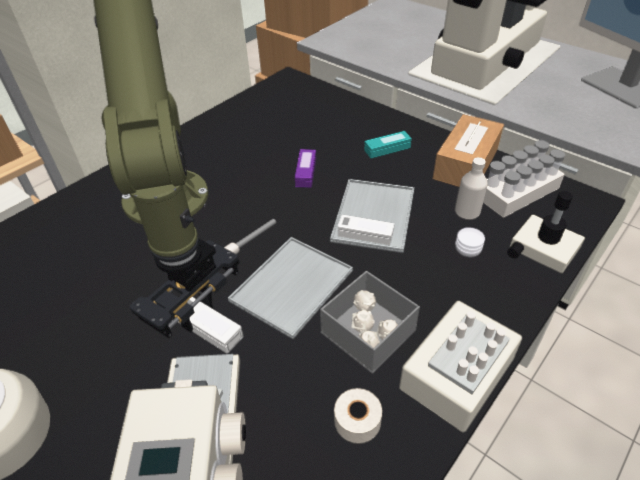

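>>> play_rows --pt "0.8 0.1 -2 0 0" --pt "0.8 0.3 -4 0 0" --pt "0.8 0.3 -4.5 0 0" --pt "0.8 0.3 -4.5 0 0" --pt "0.8 0.3 -4.5 0 0" --pt "0.8 0.3 -4.5 0 0" --pt "0.8 0.2 -3 0 0" --pt "0.8 0.1 -1.4 2 0" --pt "0.8 0 0 3 0" --pt "0.8 0 0 2 0" --pt "0.8 0 0 0 0" --pt "0.8 0 0 0 0"

```text
time: 41.48
position: [0.4485, 0.0336, 0.0473]
tool_rot: [-3.138, -0.14, -0.002]
ft_force: [0.1, -0.2, -0.4]
grip_width: 0.501
```

```bash
python3 go.py .4479 .0333 .0245 -84.8;python3 - <<'E'
from h import *
s=snap("scene","s14");t=snap("top","t14");crop(s,200,200,180,150,4,"s14c")
E
```

```text
t 41.48 pos [0.4485 0.0336 0.0473] jaw -84.9 zax [ 0.0012  0.0002 -1.    ] q1,q7 [-0.8651 -1.5412] F [ 0.1041 -0.1831 -0.4163] w 43.6
tool shift cm [-0.0618  0.0207  2.2784]
turn world deg 0.1 -> spin rad -0.001715823766064075
shift cm if turned first -0.061843428061291804 0.0205900575276473 2.278428063423322
```

View pics/s14c.png

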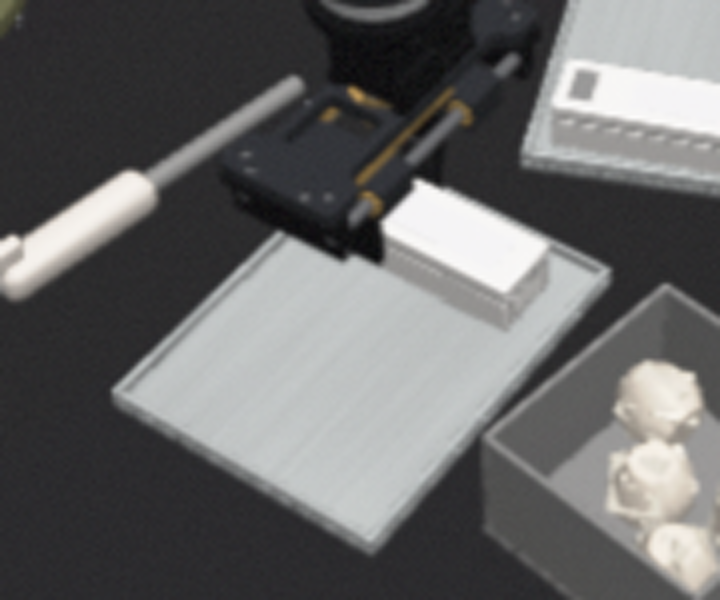

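>>> play_rows --pt "0.8 0 0 1 0" --pt "0.8 0 0 1 0" --pt "0.8 0 0 0.2 0" --pt "0.8 0 0 0 0" --pt "0.4 0 0 0 0" --pt "0.3 0 0 0 0" --pt "0.3 0 0 0 0" --pt "0.3 0 0 -1.5 0" --pt "0.3 0 0 -3 0" --pt "0.3 0 0 -4 0" --pt "0.3 0 0 -3 0" --pt "0.3 0 0 0 0" --pt "0.3 0 0 0 0"

```text
time: 43.2
position: [0.4474, 0.0336, 0.1394]
tool_rot: [-3.138, -0.141, 0.0]
ft_force: [-0.0, 0.3, -1.0]
grip_width: 0.703
```

```bash
python3 go.py .4795 .204 .13 -65.5;python3 - <<'E'
from box import *
s=snap("scene","s15");t=snap("top","t15");boxes(t,(185,195,115,105),th=235)
E
```

```text
t 43.2 pos [0.4474 0.0336 0.1394] jaw -84.86 zax [-0.0002  0.0005 -1.    ] q1,q7 [-0.9041 -1.6645] F [-0.0095  0.2825 -1.0174] w 61.1
tool shift cm [  4.7214 -16.6885   0.9521]
turn world deg 19.36 -> spin rad -0.3378641920161828
shift cm if turned first 9.986276372710531 -14.180013054911758 0.9521494370932615
centre,size,ang ((502.0422668457031, 214.27426147460938), (130.17486572265625, 44.73115158081055), 24.490406036376953) area 685.5
```

View pics/s15.png

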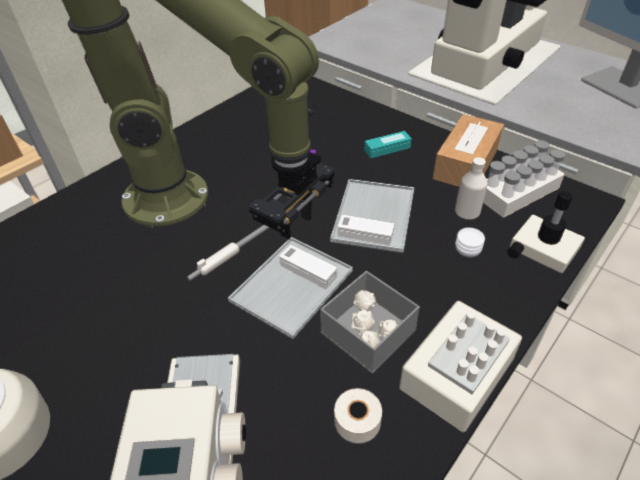

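Box L lies flat in the out-tray at scene (308,265), and the wads are still in the bin. Box R is next.

>>> play_rows --pt "0.3 0 0 0 -0.17" --pt "0.3 0 0 0 -0.168" --pt "0.3 1 -1.4 0 0" --pt "0.3 2.5 -3.5 0 0" --pt "0.3 3 -4.3 0 0" --pt "0.3 2.5 -3.5 2 0" --pt "0.3 1 -1.5 3 0" --pt "0.3 0 0 0 0" --pt "0.3 0 0 0 0"

```text
time: 44.42
position: [0.48, 0.2037, 0.0898]
tool_rot: [3.07, 0.663, -0.0]
ft_force: [0.0, 0.6, 0.4]
grip_width: 0.697
```

```bash
python3 go.py .4793 .204 .0245 -65.5
```

```text
t 44.42 pos [0.48   0.2037 0.0898] jaw -65.61 zax [-0.     -0.0008 -1.    ] q1,q7 [-1.0422 -1.4811] F [0.0071 0.5644 0.3736] w 60.7
tool shift cm [-0.0513 -0.0615  6.5272]
turn world deg 0.11 -> spin rad -0.001940103048000719
shift cm if turned first -0.05121219221035388 -0.061594763524092204 6.527231164450686
```

>>> play_rows --pt "0.3 0 0 3 0" --pt "0.3 0 0 2.5 0" --pt "0.3 0 0 1 0" --pt "0.3 0 0 0 0" --pt "0.7 0 0 0 0" --pt "0.8 0 0 0 0" --pt "0.8 0 0 0 0" --pt "0.8 0 0 0 0" --pt "0.8 0 0 0 0" --pt "0.8 0 0 -2 0" --pt "0.8 0 0 -3 0" --pt "0.8 0 0 -4 0" --pt "0.8 0 0 -1 0" --pt "0.8 0 0 0 0" --force 40

```text
time: 46.18
position: [0.4797, 0.2044, 0.1244]
tool_rot: [-3.069, -0.667, -0.0]
ft_force: [-0.2, 0.0, -1.2]
grip_width: 0.503
```

```bash
python3 go.py .4613 -.245 .124
python3 - <<'E'
from h import *
s=snap("scene","s16");crop(s,260,120,180,150,4,"s16c")
E
```

```text
t 46.17 pos [0.4797 0.2044 0.1244] jaw -65.48 zax [ 0.0002  0.0006 -1.    ] q1,q7 [-1.0625 -1.5067] F [-0.1788  0.0307 -1.239 ] w 43.8
tool shift cm [-20.3331  40.124    0.0163]
```

View pics/s16c.png

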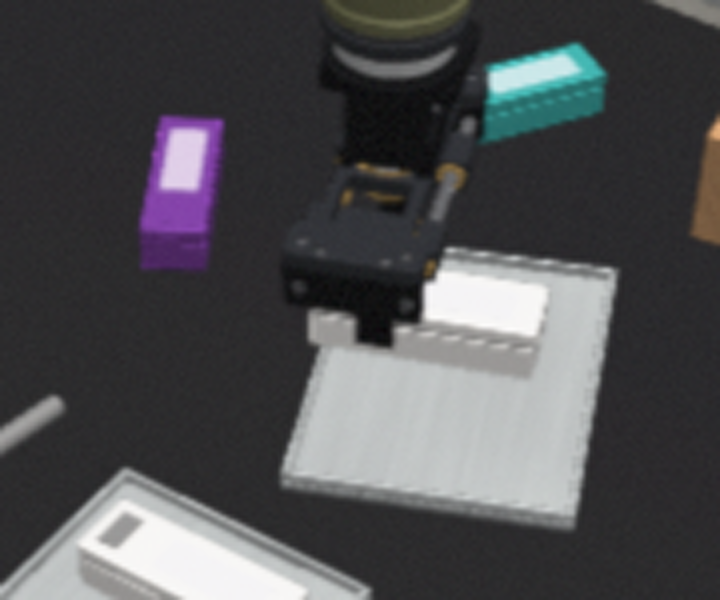

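>>> play_rows --pt "0.8 -1 2 0 0" --pt "0.8 -2 3.8 0 0" --pt "0.8 -2.3 4.4 0 0" --pt "0.8 -2.3 4.4 0 0" --pt "0.8 -2.3 4.4 0 0" --pt "0.8 -2.3 4.4 0 0" --pt "0.8 -2.3 4.4 0 0" --pt "0.8 -2.3 4.4 0 0" --pt "0.8 -2.2 4.2 0 0" --pt "0.8 -1.7 3.2 0 0" --pt "0.8 -0.4 0.8 0 0" --pt "0.8 0 0 0 0.16" --pt "0.8 0 0 0 0.16" --pt "0.8 0 0 0 0.16" --pt "0.8 0 0 0 0.16" --pt "0.8 0 0 0 0.16" --pt "0.8 0 0 0 0.16" --pt "0.8 0 0 0 0.16" --pt "0.8 0 0 0 0.135" --pt "0.8 0 0 0 0"

```text
time: 48.72
position: [0.4546, -0.2502, 0.1237]
tool_rot: [-2.877, 1.26, 0.003]
ft_force: [-0.1, 0.8, -1.9]
grip_width: 0.505
```

```bash
python3 st.py; python3 go.py .4543 -.251 .0525 42.5
python3 - <<'E'
from h import *
s=snap("scene","s17");crop(s,100,250,200,170,3.5,"s17c")
E
```

```text
t 48.73 TCP lab mm [-176.4    1.3] z 123.7 jaw -137.29 F lab [-0.7  0.5 -1.9] w 43.9
t 48.73 pos [ 0.4546 -0.2502  0.1237] jaw -137.29 zax [-0.0016  0.0011 -1.    ] q1,q7 [-0.6131 -1.7022] F [-0.1243  0.8183 -1.9482] w 43.9
tool shift cm [0.0574 0.072  7.1246]
turn world deg -0.21 -> spin rad 0.003692780067193619
shift cm if turned first 0.05769124331501658 0.07174857706108015 7.124646540761266
```

View pics/s17c.png

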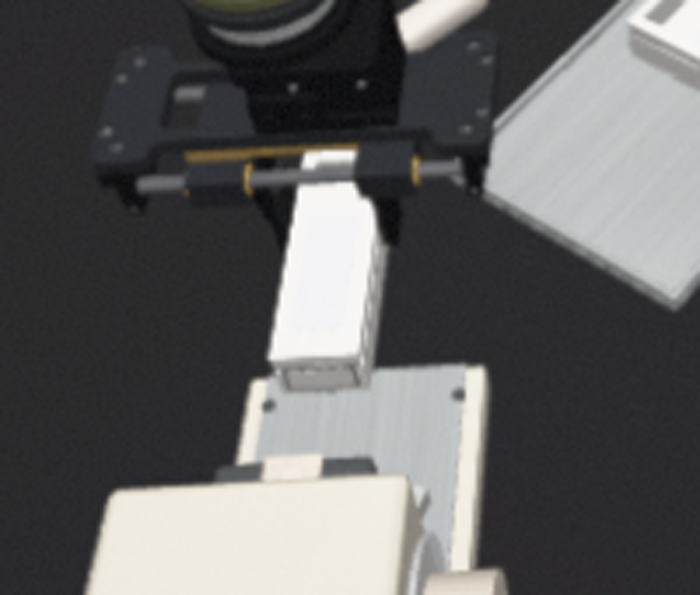

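>>> play_rows --pt "0.8 0 0 3 0" --pt "0.8 0 0 3 0" --pt "0.8 0 0 1.2 0" --pt "0.8 0 0 0.5 0" --pt "0.8 0 0 0 0" --pt "0.8 1 0 0 0" --pt "0.8 1 0 0 0" --pt "0.8 1 0 0 0" --pt "0.8 1 0 0 0" --pt "0.8 1 0 0 0" --pt "0.8 1 0 0 0" --pt "0.8 0.6 0 0 0" --pt "0.8 0 0 0 0" --force 45

```text
time: 50.4
position: [0.5003, -0.2999, 0.0475]
tool_rot: [2.876, -1.263, -0.0]
ft_force: [0.2, -0.2, -1.8]
grip_width: 0.5
```

```bash
python3 st.py
python3 - <<'E'
from h import *
s=snap("scene","s18");crop(s,100,250,200,170,3.5,"s18c")
E
```

```text
t 50.4 TCP lab mm [-108.9    1.3] z 47.5 jaw -137.41 F lab [ 0.3 -0.  -1.8] w 43.5
```

View pics/s18c.png

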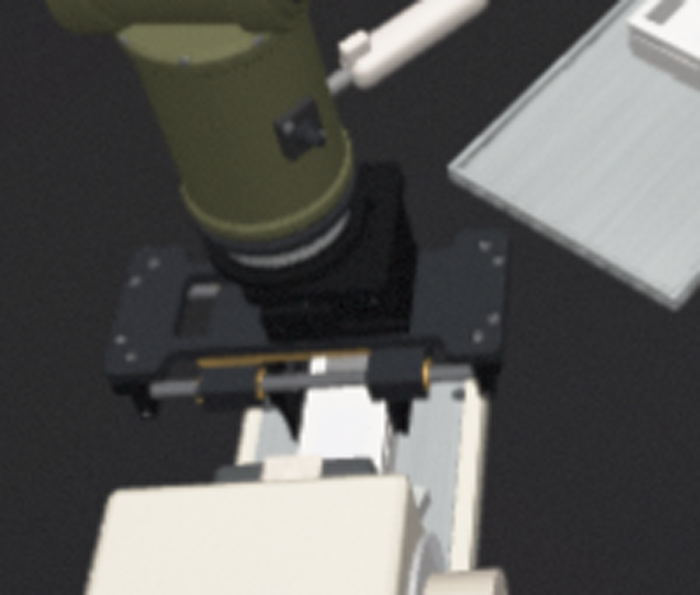

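>>> play_rows --pt "0.8 0.3 0 0.1 0" --pt "0.8 0.3 0 0 0" --pt "0.8 0.3 0 0 0" --pt "0.8 0.3 0 0 0" --pt "0.8 0.2 0 0 0" --pt "0.8 0.2 0 0 0" --pt "0.8 0.2 0 0 0" --pt "0.8 0 0 0 0" --pt "0.8 0 0 0 0"

```text
time: 51.58
position: [0.5103, -0.3102, 0.0464]
tool_rot: [-2.873, 1.261, 0.011]
ft_force: [-7.4, 8.4, 9.9]
grip_width: 0.501
```

```bash
python3 st.py
```

```text
t 51.58 TCP lab mm [-94.5   1.7] z 46.4 jaw -137.37 F lab [-11.2   0.2   9.9] w 43.6
```

>>> play_rows --pt "0.8 0 0 -0.1 0" --pt "0.8 0.1 0 0 0" --pt "0.8 0 0 0 0" --pt "0.8 0 0 0 0"

```text
time: 52.08
position: [0.5113, -0.3113, 0.0467]
tool_rot: [-2.874, 1.261, 0.009]
ft_force: [-4.7, 4.8, 2.3]
grip_width: 0.5
```

```bash
python3 st.py;python3 - <<'E'
from h import *;from lab import *
s=snap("scene","s19");crop(s,140,330,100,70,7,"s19c")
E
```

```text
t 52.08 TCP lab mm [-93.    1.7] z 46.7 jaw -137.37 F lab [-6.8 -0.2  2.3] w 43.5
```

View pics/s19c.png

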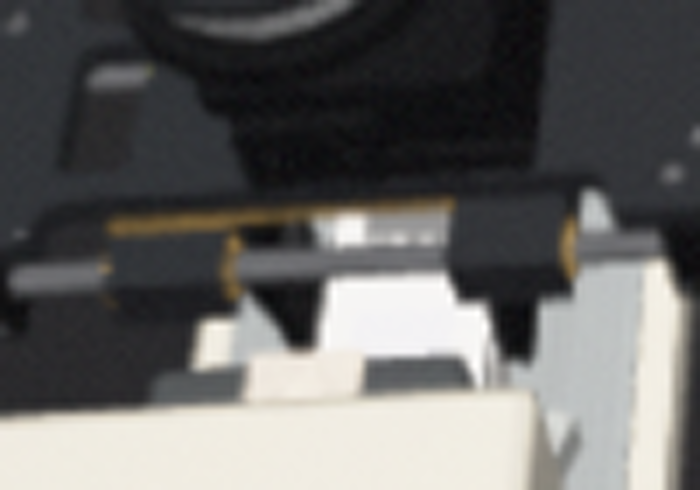

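>>> play_rows --pt "0.8 0.2 0 0 0" --pt "0.8 0.1 0 0 0" --pt "0.8 0 0 0 0" --pt "0.8 0 0 0 0"

```text
time: 52.62
position: [0.513, -0.3131, 0.0466]
tool_rot: [-2.874, 1.261, 0.011]
ft_force: [-4.9, 6.6, 3.4]
grip_width: 0.504
```

```bash
python3 st.py
```

```text
t 52.62 TCP lab mm [-90.6   1.7] z 46.6 jaw -137.37 F lab [-8.2  0.8  3.4] w 43.9
```

>>> play_rows --pt "0.8 0.2 0 0 0" --pt "0.8 0.1 0 0 0" --pt "0.8 0 0 0 0" --pt "0.8 0 0 0 0"

```text
time: 53.12
position: [0.5133, -0.3135, 0.0464]
tool_rot: [-2.872, 1.259, 0.019]
ft_force: [-9.9, 11.0, 9.0]
grip_width: 0.499
```

```bash
python3 st.py
```

```text
t 53.12 TCP lab mm [-90.1   1.7] z 46.4 jaw -137.36 F lab [-14.8   0.1   9. ] w 43.4
```

>>> play_rows --pt "0.8 0.1 0 0 0" --pt "0.8 0 0 0 0" --pt "0.8 0 0 0 0" --pt "0.8 0 0 0 0" --pt "0.8 0 0 0 0" --pt "0.8 0 0 0 0" --pt "0.8 0 0 0 0" --pt "0.8 0 0 0 0" --pt "0.8 0 0 0 0" --pt "0.8 0 0 0 0" --pt "0.8 0 0 0 0" --pt "0.8 0 0 0 0" --pt "0.8 0 0 0 0" --pt "0.8 0 0 0 0" --pt "0.8 0 0 0 0" --pt "0.8 0 0 0 0" --pt "0.8 0 0 0 0" --pt "0.8 0 0 0 0" --pt "0.8 0 0 0 0" --pt "0.8 0 0 0 0"

```text
time: 55.62
position: [0.5134, -0.3135, 0.0464]
tool_rot: [-2.871, 1.259, 0.022]
ft_force: [-12.5, 12.7, 10.8]
grip_width: 0.502
```

```bash
python3 st.py
```

```text
t 55.62 TCP lab mm [-90.    1.7] z 46.4 jaw -137.35 F lab [-17.8  -0.6  10.8] w 43.7
```

>>> play_rows --pt "0.8 -0.5 0 0 0" --pt "0.8 -1 0 -0.1 0" --pt "0.8 -1.5 0 0 0" --pt "0.8 -1.5 0 0 0" --pt "0.8 -1.5 0 0 0" --pt "0.8 -1.5 0 0 0" --pt "0.8 -1.5 0 0 0" --pt "0.8 0 0 -2 0" --pt "0.8 0 0 -3 0" --pt "0.8 0 0 -2 0" --pt "0.8 0 0 0 -0.15" --pt "0.8 0 0 0 -0.16" --pt "0.8 0 0 0 -0.16" --pt "0.8 0 0 0 -0.16" --pt "0.8 0 0 0 -0.16" --pt "0.8 0 0 0 -0.13" --pt "0.8 0 0 0 0" --pt "0.8 0 0 0 0"

```text
time: 57.88
position: [0.4572, -0.2529, 0.1193]
tool_rot: [3.138, 0.142, 0.002]
ft_force: [-0.7, -0.4, -0.6]
grip_width: 0.502
```

```bash
python3 st.py; python3 go.py .4567 -.0634 .05 -84.8
python3 - <<'E'
from h import *
s=snap("scene","s20");crop(s,100,200,300,200,2.6,"s20c")
E
```

```text
t 57.88 TCP lab mm [-172.6    1.4] z 119.3 jaw -84.83 F lab [-0.2 -0.8 -0.6] w 43.7
t 57.88 pos [ 0.4572 -0.2529  0.1193] jaw -84.83 zax [ 0.0014 -0.0004 -1.    ] q1,q7 [-0.4428 -0.8532] F [-0.7148 -0.3914 -0.6181] w 43.7
tool shift cm [  1.6438 -18.8781   6.9259]
turn world deg 0.03 -> spin rad -0.0005979448921240478
shift cm if turned first 1.6550608924346941 -18.877104906893106 6.9259491307230885
```

View pics/s20c.png

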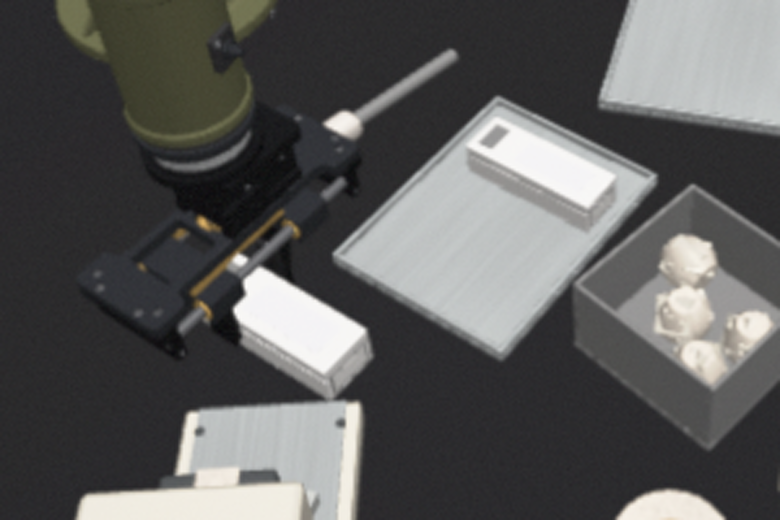

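>>> play_rows --pt "0.8 0.2 -2 0 0" --pt "0.8 0.3 -4 0 0" --pt "0.8 0.4 -4.5 0 0" --pt "0.8 0.3 -4 0 0" --pt "0.8 0.3 -3 0 0" --pt "0.8 0.1 -1.3 2 0" --pt "0.8 0 0 3 0" --pt "0.8 0 0 2 0" --pt "0.8 0 0 0 0" --pt "0.8 0 0 0 0"

```text
time: 59.18
position: [0.4561, -0.0639, 0.0493]
tool_rot: [3.138, 0.144, 0.002]
ft_force: [0.5, 0.4, -1.3]
grip_width: 0.498
```

```bash
python3 go.py .4567 -.0634 .0252 -84.8
python3 - <<'E'
from h import *
s=snap("scene","s21");crop(s,200,200,180,150,4,"s21c")
E
```

```text
t 59.17 pos [ 0.4561 -0.0639  0.0493] jaw -84.73 zax [ 0.0012 -0.0001 -1.    ] q1,q7 [-0.7431 -1.2845] F [ 0.4655  0.4405 -1.2999] w 43.3
tool shift cm [ 0.0657 -0.0442  2.415 ]
turn world deg -0.07 -> spin rad 0.0011820976292494796
shift cm if turned first 0.065661201220416 -0.04429856336225601 2.4150459040936
```

View pics/s21c.png

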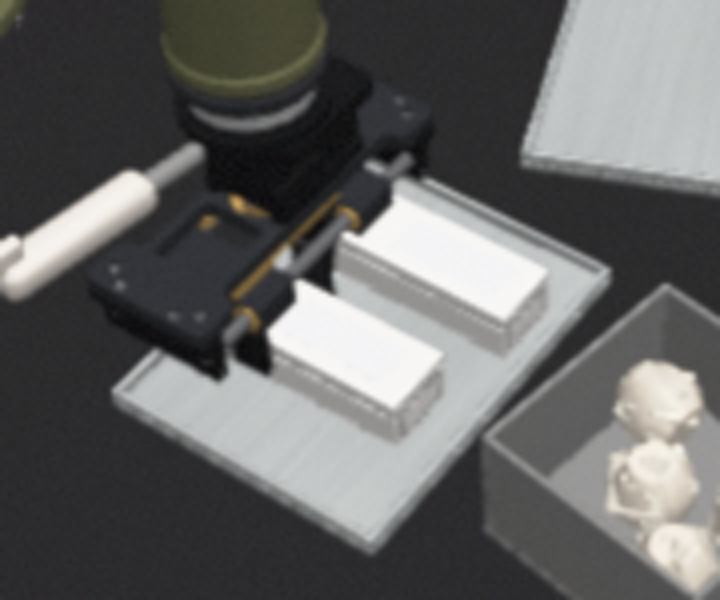

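>>> play_rows --pt "0.8 0 0 1 0" --pt "0.8 0 0 1 0" --pt "0.8 0 0 0.4 0" --pt "0.8 0 0 0 0" --pt "0.4 0 0 0 0" --pt "0.3 0 0 0 0" --pt "0.3 0 0 0 0" --pt "0.3 0 0 -1.5 0" --pt "0.3 0 0 -3 0" --pt "0.3 0 0 -4 0" --pt "0.3 0 0 -5 0" --pt "0.3 -1 -3 -3 0" --pt "0.3 0 4 0 0" --pt "0.3 0 5 0 0" --pt "0.3 0 5 0 0" --pt "0.3 0 5 0 0" --pt "0.3 0 5 0 0" --pt "0.3 0 0 0 0" --pt "0.3 0 0 0 0"

```text
time: 61.6
position: [0.4647, -0.2733, 0.1898]
tool_rot: [-3.138, -0.145, 0.001]
ft_force: [0.2, -0.9, -0.2]
grip_width: 0.703
```

```bash
python3 go.py
python3 - <<'E'
from box import *
s=snap("scene","s22");t=snap("top","t22");boxes(t,(300,205,105,80),th=240);crop(t,290,130,150,160,4,"t22c")
E
```

```text
t 61.6 pos [ 0.4647 -0.2733  0.1898] jaw -84.71 zax [-0.0004  0.0006 -1.    ] q1,q7 [-0.5608 -0.8133] F [ 0.1663 -0.8953 -0.1717] w 61.1
centre,size,ang ((472.4148254394531, 34.165653228759766), (130.2522735595703, 42.964900970458984), 5.303465366363525) area 660.0
centre,size,ang ((479.5914001464844, -62.881126403808594), (130.5199432373047, 43.36478042602539), 5.6381449699401855) area 657.5
```

View pics/s22.png

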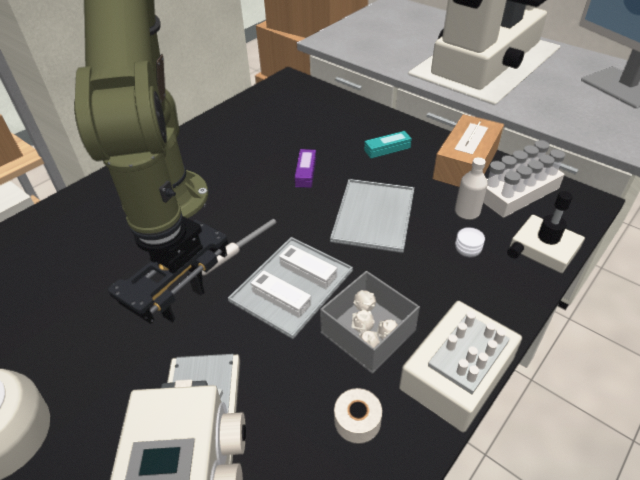

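View pics/t22c.png

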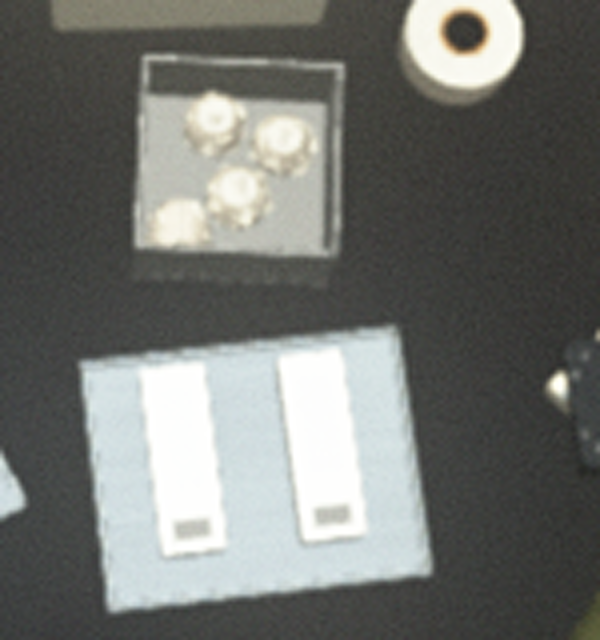

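The top view shows both boxes flat inside the out-tray and four wads inside the bin. The bystanders are where they were, so I'll hand in.

```bash
python3 -c "
from bench import ticket;print(ticket.close_job())"
```

```text
the job is handed in; nothing more can be done
None
```

The job is done and handed in, at about 62 s of the 210 s allowed. No verdict was reported.

- **Wads:** I found four wads: one on the bed, one on each side of it, and one between the bin and the in-tray. I saw no wad in the out-tray. All four are in the bin.
- **Labelling:** Only the left and right boxes were in the in-tray. I pushed each one home, left first, until the gripper stopped about 90 mm short of the stop plate with 15–18 N of push. That is where a fully home box should put it, and I held each there for about 2.4 s.
- **One hitch:** The right box stopped about 4 mm short on the first push. It was dragging on the bed, so I raised it about 1 mm and it went home.
- **Last check:** Both boxes lie flat and clear of the walls in the out-tray, measured at (472, 34) and (480, −63) mm. They are turned within about 0.5° of the tray. The bystanders have not visibly moved, and the gripper was clear at hand-in.

I saw no sign of a slackened grip or a knocked wad. The two cameras disagreed by about 2 mm on the labeller's sideways position, which is well inside the 8 mm allowed. The stop face itself was hidden by the housing, so "home" rests on the force and gripper position, not on a picture.

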